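# Clamp a glued moulding form in a ratchet press

### The job

The freshly glued wooden moulding form stands under the foot of the small ratchet press. Wind the foot down with the three-spoked wheel until you feel it meet the form, then give it two more clicks of the ratchet, no more and no fewer, and leave it clamped on the pawl. Do not shift the form, do not push on the ram, its foot or the form directly, and leave the jar, the mallet and the tin where they are.

Things in the scene. Friction and masses are not known exactly. Their poses are not given: they have to be found in the camera images.
- press: Grey bench arbor press, fixed: foot plate 240 (x) by 120 mm (y). Origin: on the bench under the wheel's axis. x runs from its front (ram side, towards the robot) to its column, y along the wheel's axis, z up. Head: x -56 to 58, y -30 to 30 mm, top at z 235 mm; a spring tube on it (x 30 mm) reaches 275, the ram's upper end (x -28 mm) up to 300 mm. The spoked wheel is on the -y side.
- hub (a point): Point on the wheel's level axis in the plane of its spokes: x 0, y -66, z 195 mm in the press's frame. Three spokes, 120 degrees apart, stand out from an 18 mm radius hub in the upright plane through this point. 20 mm from that plane towards the head is the ratchet (84 mm diameter, 24 teeth), its pawl on top; the hub ends 18 mm beyond the spokes on the other side.
- ball (a point): Centre of the ball on the end of one spoke, 112 mm from the axis. All three spokes are alike: steel bar 12 mm thick, bare from 18 to 98 mm off the axis, then a black ball of 28 mm diameter. At wheel value 0 this spoke stands 95 degrees up from the level line from the axis to the press's front (leaning 5 degrees away from the robot); at value q it stands at 95 degrees minus q.
- wheel (a joint): Turn of the wheel, rad; grows as the spoke nearest the robot goes down, and lowers the ram 16 mm per rad. The pawl clicks each 15 degrees, as the value passes a multiple of 15 degrees (up to 1 degree later); let go in between, the wheel springs back to the last multiple passed. Return spring: 0.2 N m backwards; climbing a tooth adds up to 0.15 N m. Starts at 0 to 1, ends at 3.7.
- pawl (a joint): Lift of the sprung steel pawl, rad: about 0.02 when it lies in a tooth gap (below 0.04 counts as caught), up to 0.13 as it rides over a tooth.
- ram: Steel ram, 25 mm square, with the stem and sprung foot plate (70 by 50 by 12 mm) under it. Origin: centre of the ram's lower end. How far the stem stands out differs each time and is not given: at wheel value 0 the foot's underside is 26 to 46 mm above the form. The foot sits on a 5 N/mm buffer: each click after it meets the form adds 21 N there and 0.33 N m at the wheel.
- form: Loose wooden moulding form on the press's round bed (bed top 42 mm above the bench), under the ram: base board 110 by 84 by 14 mm with a rounded block 80 by 56 by 24 mm on it, 38 mm high in all. Origin: centre of its underside.
- glue_jar: Glass jar with label and dark cap, 68 mm diameter, 85 mm high; bystander. Origin: centre of its underside.
- mallet: Mallet, lying: wooden handle 200 mm by 25 mm diameter along x, white head 67 mm diameter by 90 mm across its +x end; bystander. Origin: on the bench under the middle of the handle.
- rivet_tin: Round metal tin, 80 mm diameter, 64 mm high; bystander. Origin: centre of its underside.

How it is judged (in metres and radians):
At the end, for the whole second after the job is handed in: The foot presses on the form with 15 to 48 N (two clicks after it met the form give 21 to 42 N), the pawl has dropped fully into a tooth gap (lift below 0.04 rad) and holds the wheel still, and the form lies flat within 12 mm of where it was (contact force between ram and form between 15 and 48 N and value of joint pawl below 0.04 rad and velocity of joint wheel between -0.05 and 0.05 rad/s and distance of form from where it was at the start of the episode below 0.012 m and angle between form's own z axis and vertical below 0.05 rad); the robot touches nothing.
It fails at once if the robot pushes on the ram, its foot or the form directly (over 2 N) (contact force between any of the fingers, the arm and ram above 2 N or contact force between any of the fingers, the arm and form above 2 N).
It fails at once if a bystander is moved more than 30 mm (distance of any of glue_jar, mallet, rivet_tin from where it was at the start of the episode above 0.03 m).
It also fails if it takes over 70 s, if anything falls off the work surface, if the arm or the gripper's body presses on something with over 40 N, if the wrist force passes 120 N, or if a joint passes its speed limit or range.

### The arm

A 7-joint arm with a two-finger parallel gripper is mounted at the origin on the work surface. World frame = base frame: x ahead of the robot, y to its left, z up, the work surface at z = 0. Lengths are in mm, angles in rad, forces in N, time in s.
With the tool pointing down it reaches from about 350 to 900 mm from the base axis. Payload 7.2 kg.
Tool frame: the origin (TCP) lies at the very end of the fingers, on their centre line; the grasp point (between the pads) lies 19 mm behind it (tcp_to_grasp is the distance from the TCP to the grasp point, in mm); z points along the fingers, x is the direction in which the jaws open and shut, and the axes are right-handed (so a half turn about z gives the same grasp; the last joint's range is limited). The gripper opens to 88 mm and grips with 3 to 60 N. Pads are 20 mm wide; open, the fingers measure 115 mm over their backs; the gripper's body (75 mm by 178 mm) begins 61 mm behind the grasp point.
Start: joints at [-1.356, 0.411, -0.013, 1.596, 0.006, 1.134, -0.082], TCP at [174.413, 600.175, 197.053] pointing down, gripper open.
Joint ranges: [-2.95, 2.95], [-0.29, 1.99], [-1.47, 1.44], [0.14, 2.54], [-1.03, 4.17], [0.13, 1.85], [-2.86, 2.86]. Speed limits (rad/s): [2.39, 2.39, 3.01, 3.01, 3.14, 3.14, 3.14].

### API

Orientations are given as a 3x3 rotation matrix whose columns are the frame's x, y, z axes.
In Python, from cell import get_obs, snapshot, sign_off, tcp_to_grasp gives the robot as it stands. The module is installed in compiled form; this text tells all that it offers.
- The arm moves only by the tool play_rows, never from a script. Its argument "steps" is a list of rows, each a list of 3 entries, a list of its own where there are three numbers: the closure, from 0 (fully open) to 1 (shut), then the shift along the tool's x, y, z in m, then the turn about the tool's z in rad. In form: [[gripper, [x, y, z], roll], ...]. A call has exactly 5 rows; each row shifts and turns the commanded pose from where the row before left it, along the tool's axes as they then stand; what a row does not reach is not made up. A row lasts 1/8 s, in which the tool goes at most 62.5 mm and 10.7 degrees, less where a joint would pass 70% of its speed; a pose out of reach is approached as far as the arm can. A call with a gripper value outside its range is refused whole. The fingers move at their own pace and stop on an object; "grip_force" is the grip in N (left out, the last holds). Time passes only in rows, so rows that do not move let the fingers close, or fill a call up. It gives the time, the measured TCP pose, the force and the opening at its end, in the units of the state.
- get_obs(): the state, without advancing time (a new reading comes with each control period).
- snapshot(name): name is "scene" or "top"; returns a dict with "img" (480x640x3 uint8, red, green, blue), "z_map" (480x640 float32, mm along the optical axis (not along the pixel's ray), 0 where there is no reading), "mtx" (3x3 intrinsics, pixels), "distortion" ([k1, k2, p1, p2, k3] as OpenCV has them; the pictures are not rectified), "rvec" (rotation vector, rad) and "tvec" (3), from world to camera coordinates, as OpenCV has them. Camera axes: x right, y down, z forward; pixel columns grow to the right and rows downward; lengths in mm; the calibration is good to about 2 mm. A picture is of the moment at which its call begins.
- sign_off(): hands the job in, once; it reports no verdict.
The state is a dict: "t": time; "qpos": joint angles; "joint_vel": joint speeds; "tau": joint torques, N m; "ee_pos": TCP position; "orientation": TCP orientation; "force": force on the tool from outside, world axes, zero at the start; "torque": the same for the moment, N m; "finger_gap": opening from 0.0 (shut) to 1.0 (fully open).
Only numpy, scipy, OpenCV 4.12 (cv2) and the standard library are available. Lean on these libraries where they do the work, as an engineer would, in place of code of your own. Each camera call takes 0.05 s, during which the arm holds its last target.

## Working session

There is one attempt and no reset: what is moved stays moved. The work goes in short steps, Python scripts to look and compute and a tool call to move; the robot and the scene stay as the last step left them, time stands still between calls to the robot, and variables do not carry over. Pictures are saved under pics/ and viewed, and the job is handed in when it is done.

Besides the shell and the picture viewer there is one more tool, called after ">>>" as a command line: name --argument value ..., lists and objects as JSON in quotes. play_rows: Moves the arm, as the interface text tells. Its arguments: {"type":"object","properties":{"steps":{"type":"array"},"grip_force":{"type":"number"}},"required":["steps"]}

```bash
mkdir -p pics
cat > h.py <<'E'
import numpy as np,cv2
from cell import get_obs,snapshot,sign_off,tcp_to_grasp
def pix2w(s,u,v,z=None):
    p=cv2.undistortPoints(np.array([[[u,v]]],float),s['mtx'],np.array(s['distortion'],float))[0,0]
    R=cv2.Rodrigues(np.array(s['rvec'],float))[0];t=np.array(s['tvec'],float).ravel()
    if z is None: z=s['z_map'][int(round(v)),int(round(u))]
    return R.T@(np.array([p[0]*z,p[1]*z,z])-t)
def cloud(s):
    vv,uu=np.mgrid[0:480,0:640]
    p=cv2.undistortPoints(np.stack([uu,vv],-1).reshape(-1,1,2).astype(float),s['mtx'],np.array(s['distortion'],float))[:,0]
    z=s['z_map'].reshape(-1,1).astype(float)
    R=cv2.Rodrigues(np.array(s['rvec'],float))[0];t=np.array(s['tvec'],float).ravel()
    w=(np.hstack([p*z,z])-t)@R
    w[z[:,0]==0]=np.nan
    return w.reshape(480,640,3)
def w2pix(s,P):
    return cv2.projectPoints(np.array(P,float).reshape(-1,3),np.array(s['rvec'],float),np.array(s['tvec'],float),s['mtx'],np.array(s['distortion'],float))[0][:,0]
E
python3 - <<'E'
from h import *
import pickle
o=get_obs();print({k:np.round(v,3).tolist() for k,v in o.items()},tcp_to_grasp)
for n in ['scene','top']:
    s=snapshot(n);cv2.imwrite(f'pics/{n}0.png',s['img'][:,:,::-1]);pickle.dump(s,open(n+'0.pkl','wb'))
    R=cv2.Rodrigues(np.array(s['rvec'],float))[0];print(n,-R.T@np.ravel(s['tvec']),R[2],s['mtx'][0])
E
```

```text
{'t': 0.0, 'qpos': [-1.356, 0.412, -0.013, 1.597, 0.006, 1.134, -0.082], 'joint_vel': [0.001, 0.0, -0.001, -0.0, -0.0, -0.001, 0.001], 'tau': [-0.0, -58.796, 0.642, -29.107, -0.054, 0.019, 0.0], 'ee_pos': [174.321, 599.643, 196.198], 'orientation': [[0.279, 0.96, -0.0], [0.96, -0.279, -0.002], [-0.002, 0.0, -1.0]], 'force': [-1.101, 0.382, 0.656], 'torque': [-0.01, -0.042, 0.035], 'finger_gap': 0.998} 18.700000000000003
scene [  881.80382834 -1052.19891386  1395.16626908] [-0.18825642  0.63463105 -0.74953516] [575.43249948   0.         317.9179548 ]
top [ 359.98586738  -59.72401716 1278.413882  ] [ 0.21456966  0.00894938 -0.97666769] [478.37934133   0.         313.10431218]
```

View pics/scene0.png

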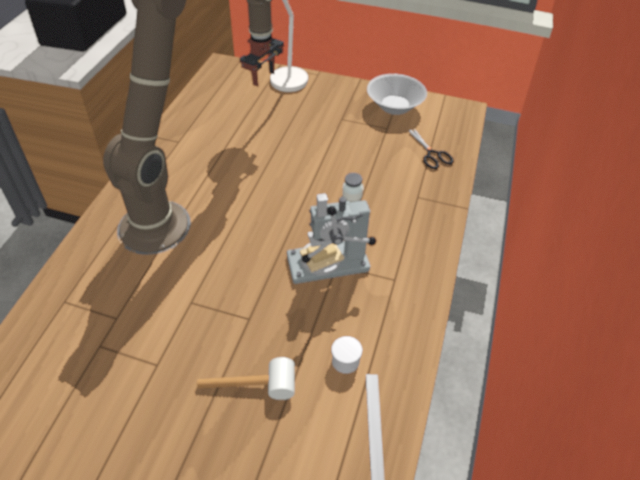

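View pics/top0.png

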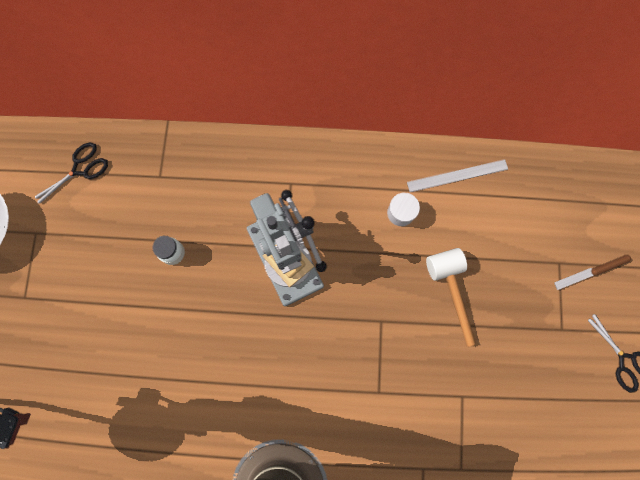

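Run:
```python
from h import *
import pickle
for n,(u0,u1,v0,v1) in {'scene':(270,400,160,290),'top':(225,345,170,320)}.items():
    s=pickle.load(open(n+'0.pkl','rb'))
    c=s['img'][v0:v1,u0:u1,::-1]
    k=min(800/(u1-u0),600/(v1-v0));k=int(k)
    cv2.imwrite(f'pics/{n}0c.png',cv2.resize(c,None,fx=k,fy=k,interpolation=cv2.INTER_CUBIC));print(n,k,u0,v0)
    w=cloud(s)
    # black balls
    hsv=cv2.cvtColor(s['img'],cv2.COLOR_RGB2HSV)
    m=(s['img'].max(-1)<45)
    m2=np.zeros_like(m);m2[v0:v1,u0:u1]=m[v0:v1,u0:u1]
    nn,l,st,ce=cv2.connectedComponentsWithStats(m2.astype(np.uint8))
    for i in range(1,nn):
        if st[i,4]>12: print(st[i],ce[i].round(1),np.nanmedian(w[l==i],0).round(0))
```

```text
scene 4 270 160
[328 209   7   5  24] [331.  211.4] [618. -46. 312.]
[303 256   6   6  23] [305.2 258.5] [557. -81. 133.]
top 4 225 170
[282 191  10   9  49] [286.3 194.6] [720.  22. 166.]
[302 217  12  12  93] [308.2 223. ] [612. -39. 316.]
[316 261  10  11  75] [320.8 266.6] [553. -72. 134.]
```

View pics/scene0c.png

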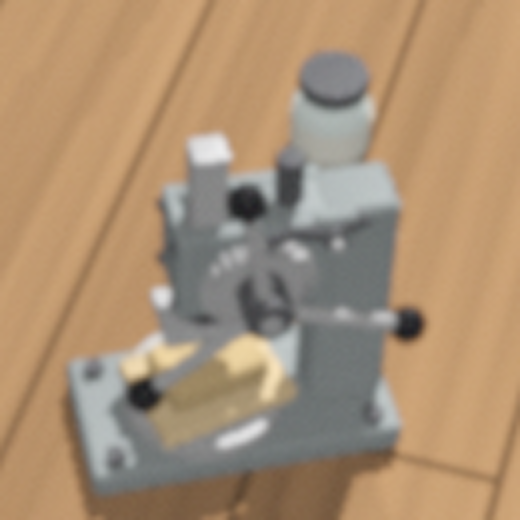

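View pics/top0c.png

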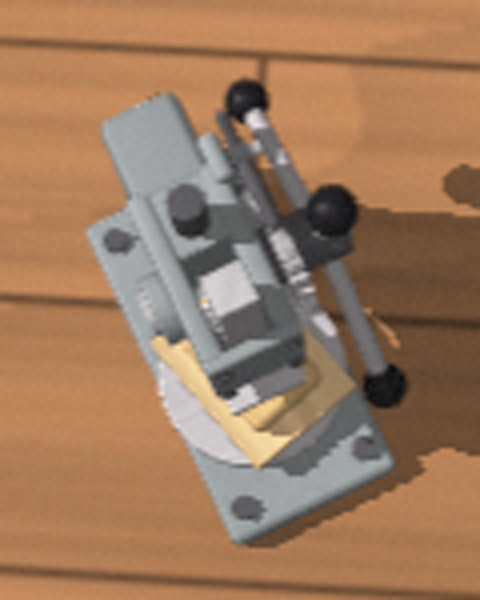

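```bash
cat > fit.py <<'E'
from h import *
from scipy.optimize import least_squares
def P2W(p,P):
    X,Y,th=p[:3];c,s=np.cos(th),np.sin(th)
    P=np.atleast_2d(P);return np.stack([X+c*P[:,0]-s*P[:,1],Y+s*P[:,0]+c*P[:,1],P[:,2]],1)
def balls(q):
    a=np.radians(95)-q+np.radians([0,120,240])
    return np.stack([-112*np.cos(a),-66+0*a,195+112*np.sin(a)],1)
E
python3 - <<'E'
from fit import *
import pickle
T=pickle.load(open('top0.pkl','rb'));S=pickle.load(open('scene0.pkl','rb'))
# which ball: index0 up, k=1 -> a+120 (column side), k=2 front
ot=np.array([[308.2,223],[286.3,194.8],[320.8,266.4]])
os_=np.array([[331.3,210.8],[371.7,240.8],[305.5,258.5]])
def f(p):
    B=P2W(p,balls(p[3]))
    return np.r_[(w2pix(T,B)-ot).ravel(),(w2pix(S,B)-os_).ravel()]
for q0 in (0.,.5,1):
    r=least_squares(f,[640,0,-.4,q0]);print(r.x,r.cost,r.fun.round(1))
p=r.x;np.save('p.npy',p)
print(P2W(p,[[0,0,0],[0,-66,195]]),np.degrees(p[2:]));print(P2W(p,balls(p[3])))
# check base corners pixel overlay
c=T['img'][:,:,::-1].copy();c2=S['img'][:,:,::-1].copy()
box=[[x,y,z] for x in(-56,58) for y in(-30,30) for z in(235,)]+[[-28,0,300],[30,0,275],[0,-84,195]]
for im,s,nm,(u0,u1,v0,v1) in((c2,S,'s',(270,400,160,290)),(c,T,'t',(225,345,170,320))):
    k=5 if nm=='s' else 4
    im=cv2.resize(im[v0:v1,u0:u1],None,fx=k,fy=k,interpolation=cv2.INTER_CUBIC)
    for u,v in w2pix(s,P2W(p,box)): cv2.circle(im,(int((u-u0+.5)*k),int((v-v0+.5)*k)),3,(0,0,255),-1)
    cv2.imwrite(f'pics/ov_{nm}.png',im)
w=cloud(T);print(w[269,275],w[225,313],w[266,321])
E
```

```text
[5.98993943e+02 2.86253819e+01 5.13429340e-01 2.50736975e-01] 0.2555248589786092 [-0.2 -0.1  0.2  0.2  0.1 -0.3 -0.3 -0.2 -0.2  0.1  0.3 -0.1]
[5.98993943e+02 2.86253820e+01 5.13429338e-01 2.50736975e-01] 0.2555248589786546 [-0.2 -0.1  0.2  0.2  0.1 -0.3 -0.3 -0.2 -0.2  0.1  0.3 -0.1]
[5.98993943e+02 2.86253818e+01 5.13429342e-01 2.50736974e-01] 0.25552485897858856 [-0.2 -0.1  0.2  0.2  0.1 -0.3 -0.3 -0.2 -0.2  0.1  0.3 -0.1]
[[598.99394318  28.62538182   0.        ]
 [631.41098565 -28.86492482 195.        ]] [29.41733439 14.36617037]
[[615.53384981 -37.81756078 305.50686344]
 [722.71202346  22.61696479 155.53184147]
 [555.98708368 -71.39417846 123.96129509]]
[552.66709719  45.70664213  58.84996726] [610.13808859 -48.52628249 310.70007451] [553.5638112  -71.55228593 139.48447742]
```

View pics/ov_t.png

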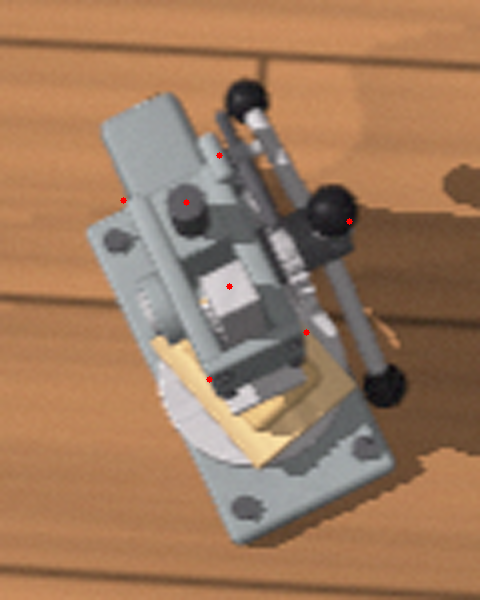

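View pics/ov_s.png

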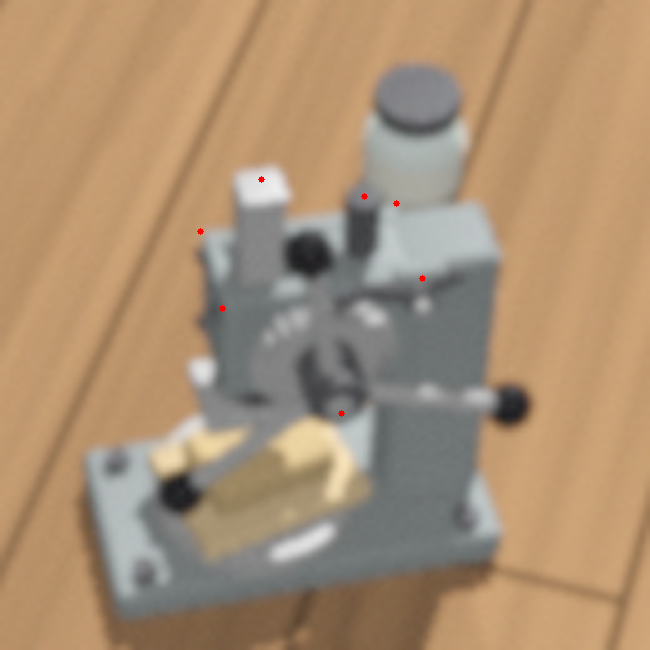

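>>> play_rows --steps '[[0,[-0.0244,0.0301,-0.015],0],[0,[-0.0244,0.0301,-0.015],0],[0,[-0.0244,0.0301,-0.015],0],[0,[-0.0244,0.0301,-0.015],0],[0,[-0.0244,0.0301,-0.015],0]]' --grip_force 30

```text
t: 0.72
ee_pos: [285.4, 439.7, 272.2]
orientation: [[0.279, 0.96, -0.0], [0.96, -0.279, -0.001], [-0.001, -0.0, -1.0]]
force: [0.8, 0.6, 0.1]
finger_gap: 1.003
```

>>> play_rows --steps '[[0,[-0.0244,0.0301,-0.015],0],[0,[-0.0244,0.0301,-0.015],0],[0,[-0.0244,0.0301,-0.015],0],[0,[-0.0244,0.0301,-0.015],0],[0,[-0.0244,0.0301,-0.015],0]]'

```text
t: 1.35
ee_pos: [395.8, 280.6, 347.3]
orientation: [[0.279, 0.96, -0.0], [0.96, -0.279, -0.0], [-0.0, -0.0, -1.0]]
force: [0.2, 0.0, -0.4]
finger_gap: 1.001
```

>>> play_rows --steps '[[0.5,[-0.0244,0.0301,-0.01],0],[0.5,[-0.0244,0.0301,-0.01],0],[0.5,[-0.0244,0.0301,-0.01],0],[0.5,[-0.0244,0.0301,-0.01],0],[0.5,[-0.0244,0.0301,-0.01],0]]'

```text
t: 1.98
ee_pos: [506.2, 121.6, 397.1]
orientation: [[0.279, 0.96, -0.0], [0.96, -0.279, -0.0], [-0.0, -0.0, -1.0]]
force: [1.6, 0.8, 1.2]
finger_gap: 0.504
```

>>> play_rows --steps '[[0.5,[-0.0244,0.0301,0],0],[0.5,[-0.0244,0.0301,0],0],[0.5,[-0.0244,0.0301,0],0],[0.5,[-0.0244,0.0301,0],0],[0.5,[-0.0244,0.0301,0],0]]'

```text
t: 2.6
ee_pos: [616.8, -37.3, 396.7]
orientation: [[0.279, 0.96, -0.001], [0.96, -0.279, 0.0], [-0.0, -0.001, -1.0]]
force: [0.2, 0.0, 0.6]
finger_gap: 0.497
```

>>> play_rows --steps '[[0.5,[0,0,0],0.18],[0.5,[0,0,0],0.18],[0.5,[0,0,0],0.18],[0.5,[0,0,0],0.18],[0.5,[0,0,0],0.18]]'

```text
t: 3.22
ee_pos: [616.1, -36.3, 396.6]
orientation: [[0.928, 0.373, -0.001], [0.373, -0.928, 0.0], [-0.001, -0.0, -1.0]]
force: [0.3, 0.5, 0.1]
finger_gap: 0.503
```

>>> play_rows --steps '[[0.5,[0,0,0],0.18],[0.5,[0,0,0],0.18],[0.5,[0,0,0],0.18],[0.5,[0,0,0],0.18],[0.5,[0,0,0],0.18]]'

```text
t: 3.85
ee_pos: [616.2, -36.3, 396.6]
orientation: [[0.869, -0.495, -0.001], [-0.495, -0.869, 0.0], [-0.001, 0.0, -1.0]]
force: [0.5, -0.2, 0.4]
finger_gap: 0.502
```

>>> play_rows --steps '[[0.5,[0,0,0],0.18],[0.5,[0,0,0],0.18],[0.5,[0,0,0],0.18],[0.5,[0,0,0],0.006],[0.5,[0,0,0],0]]'

```text
t: 4.47
ee_pos: [616.3, -36.3, 396.8]
orientation: [[0.494, -0.869, -0.0], [-0.869, -0.494, -0.0], [-0.0, 0.0, -1.0]]
force: [-0.4, 0.0, -0.2]
finger_gap: 0.499
```

Run:
```python
from fit import *
o=get_obs();print(o['t'],o['qpos'].round(2) if hasattr(o['qpos'],'round') else o['qpos'],o['ee_pos'],np.round(o['orientation'],3).tolist())
for n,(u0,u1,v0,v1) in {'scene':(240,400,130,290),'top':(205,365,170,290)}.items():
    s=snapshot(n);k=5 if n=='top' else 3
    cv2.imwrite(f'pics/{n}1c.png',cv2.resize(s['img'][v0:v1,u0:u1,::-1],None,fx=k,fy=k,interpolation=cv2.INTER_CUBIC))
p=np.load('p.npy');th=p[2]
R=np.array(o['orientation']);b=P2W(p,balls(p[3]))[0]
print('tool shift for grasp at ball',R.T@(b-(np.array(o['ee_pos'])-18.7*R[:,2])), np.degrees(th), np.degrees(np.arctan2(-R[0,0],R[1,0])))
```

```text
4.475 [-0.67  0.42  1.01  1.33 -0.35  1.58 -0.76] [616.27009257 -36.31411079 396.82169741] [[0.494, -0.869, -0.0], [-0.869, -0.494, -0.0], [-0.0, 0.0, -1.0]]
tool shift for grasp at ball [  0.95812435   1.3477228  110.01520661] 29.41733439429872 -150.39999301003715
```

View pics/top1c.png

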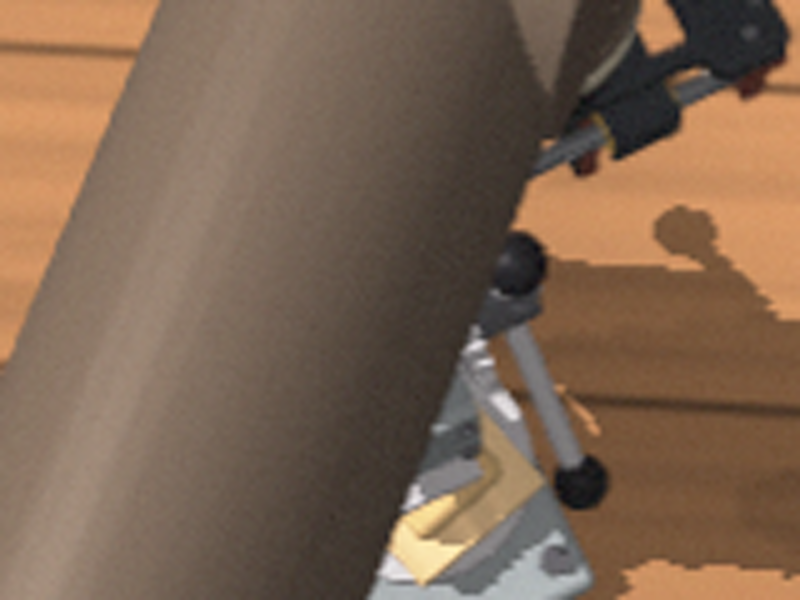

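View pics/scene1c.png

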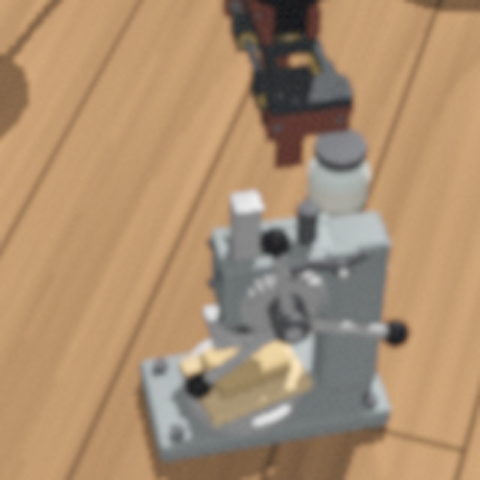

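>>> play_rows --steps '[[0.5,[0.001,0.0013,0.022],0],[0.5,[0,0,0.022],0],[0.5,[0,0,0.022],0],[0.5,[0,0,0.016],0],[0.5,[0,0,0],0]]'

```text
t: 5.2
ee_pos: [615.3, -37.7, 314.2]
orientation: [[0.491, -0.871, -0.002], [-0.871, -0.491, 0.0], [-0.001, 0.001, -1.0]]
force: [-0.1, -0.0, -0.2]
finger_gap: 0.503
```

```bash
cat > look.py <<'E'
from fit import *
import sys
tag=sys.argv[1]
for n,(u0,u1,v0,v1) in {'scene':(280,390,170,270),'top':(265,365,175,275)}.items():
    s=snapshot(n);k=6
    cv2.imwrite(f'pics/{n}{tag}.png',cv2.resize(s['img'][v0:v1,u0:u1,::-1],None,fx=k,fy=k,interpolation=cv2.INTER_CUBIC))
o=get_obs();R=np.array(o['orientation']);p=np.load('p.npy');print(o['qpos'],o['force'])
b=P2W(p,balls(p[3]))[0];print(R.T@(b-(np.array(o['ee_pos'])-18.7*R[:,2])))
E
python3 look.py 2
```

```text
[-0.68096328  0.44548716  0.99209992  1.48656947 -0.37424148  1.41054007
 -0.73212979] [-0.80998337  0.13905116  0.31457174]
[-0.4262428   0.24409621 28.88835933]
```

View pics/top2.png

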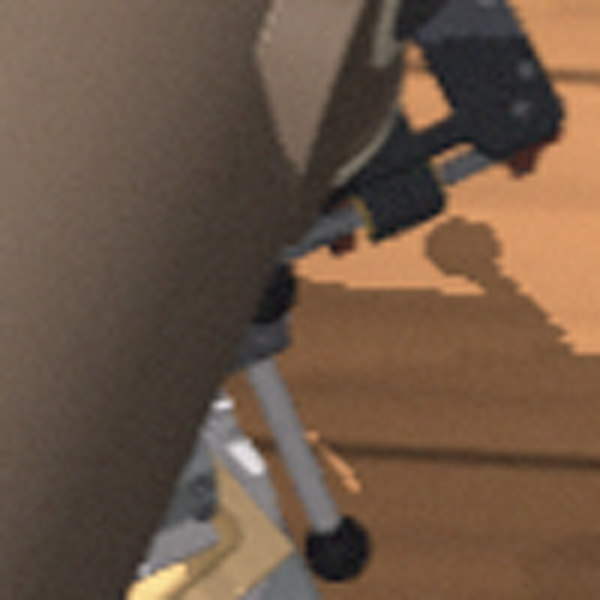

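View pics/scene2.png

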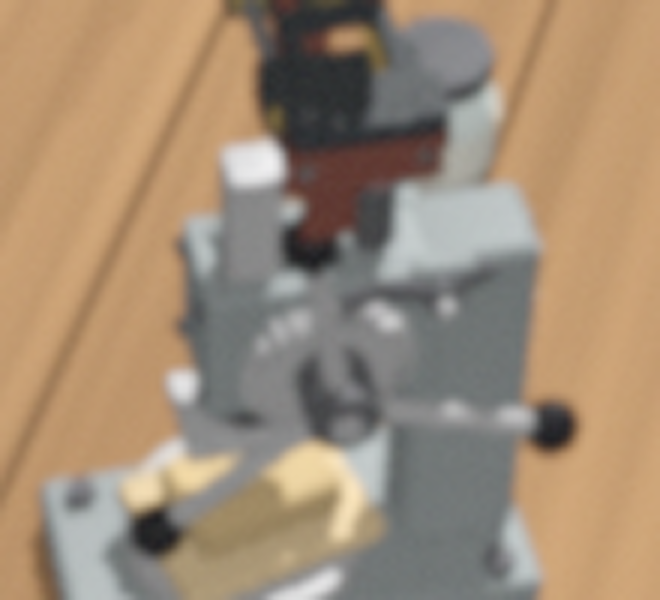

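>>> play_rows --steps '[[0.5,[-0.0004,0,0.015],0],[0.5,[0,0,0.014],0],[0.8,[0,0,0],0],[0.8,[0,0,0],0],[0.8,[0,0,0],0]]' --grip_force 30

```text
t: 5.92
ee_pos: [615.4, -37.3, 286.0]
orientation: [[0.491, -0.871, -0.0], [-0.871, -0.491, 0.0], [-0.0, -0.0, -1.0]]
force: [0.3, 1.3, -2.8]
finger_gap: 0.254
```

```bash
python3 look.py 3
python3 - <<'E'
import numpy as np
q=15
for t in range(20,200,5):
    a=lambda q:np.radians(95-q+ (120 if q>125 else 0))
    print(t,(112*np.r_[np.cos(a(t))-np.cos(a(t-5)),np.sin(a(t-5))-np.sin(a(t))]).round(1))
E
```

```text
[-0.67899432  0.46144524  0.981002    1.53639409 -0.38906696  1.35270987
 -0.71921311] [-1.10545864  1.37431174 -3.65461084]
[ 0.50156011  0.1673821  -0.8123961 ]
20 [9.5 2.1]
25 [9.3 2.9]
30 [9.  3.7]
35 [8.7 4.5]
40 [8.2 5.2]
45 [7.8 5.9]
50 [7.2 6.6]
55 [6.6 7.2]
60 [5.9 7.8]
65 [5.2 8.2]
70 [4.5 8.7]
75 [3.7 9. ]
80 [2.9 9.3]
85 [2.1 9.5]
90 [1.3 9.7]
95 [0.4 9.8]
100 [-0.4  9.8]
105 [-1.3  9.7]
110 [-2.1  9.5]
115 [-2.9  9.3]
120 [-3.7  9. ]
125 [-4.5  8.7]
130 [ -87.2 -167.6]
135 [9.7 1.3]
140 [9.5 2.1]
145 [9.3 2.9]
150 [9.  3.7]
155 [8.7 4.5]
160 [8.2 5.2]
165 [7.8 5.9]
170 [7.2 6.6]
175 [6.6 7.2]
180 [5.9 7.8]
185 [5.2 8.2]
190 [4.5 8.7]
195 [3.7 9. ]
```

View pics/scene3.png

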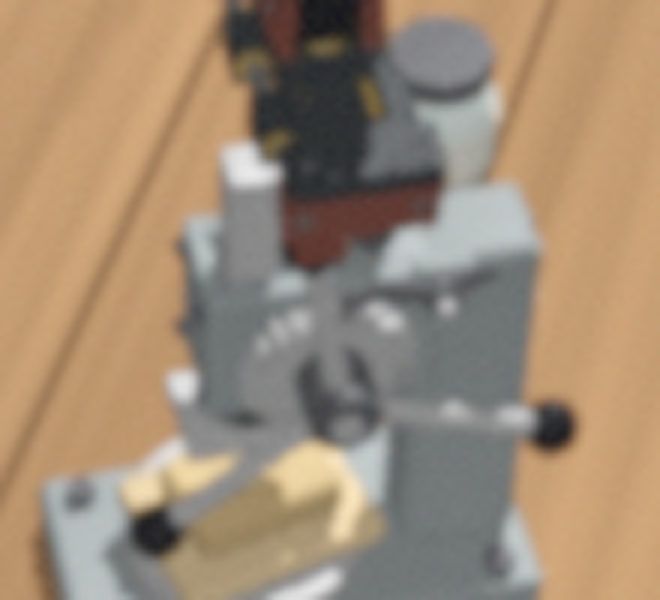

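>>> play_rows --steps '[[0.8,[0,0,0],0],[0.8,[0,0,0],0],[0.8,[0,0,0],0],[0.8,[0,0,0],0],[0.8,[0,0,0],0]]' --grip_force 30

```text
t: 6.65
ee_pos: [615.4, -37.3, 285.9]
orientation: [[0.491, -0.871, -0.0], [-0.871, -0.491, 0.0], [-0.0, 0.0, -1.0]]
force: [-1.3, 3.1, -1.9]
finger_gap: 0.25
```

Run:
```python
from fit import *
for i in range(4):
    o=get_obs();print(o['t'],np.round(o['force'],2),np.round(o['torque'],2),o['finger_gap'],o['ee_pos']); snapshot('top')
s=snapshot('scene');s2=snapshot('top')
u0,u1,v0,v1=300,380,170,230
cv2.imwrite('pics/s4.png',cv2.resize(s['img'][v0:v1,u0:u1,::-1],None,fx=8,fy=8,interpolation=cv2.INTER_CUBIC))
w=cloud(s)
print(s['mtx'])
p=np.load('p.npy');b=P2W(p,balls(p[3]))[0];print(w2pix(s,b),w2pix(s2,b))
```

```text
6.65 [-1.35  3.12 -1.85] [ 0.55  0.32 -0.03] 0.24986368109103335 [615.42970352 -37.31487493 285.94418208]
6.7 [-0.25  3.01 -2.49] [0.61 0.29 0.02] 0.2519913689686998 [615.45575803 -37.29942861 285.98700064]
6.75 [-1.28  2.57 -2.66] [0.62 0.31 0.02] 0.2584895209890282 [615.45252588 -37.27704784 285.98181483]
6.8 [-1.23  3.84 -1.76] [0.68 0.3  0.01] 0.250832215415005 [615.43503626 -37.297208   285.98212765]
[[575.43249948   0.         317.9179548 ]
 [  0.         575.43249948 234.94018966]
 [  0.           0.           1.        ]]
[[330.96918732 210.64567429]] [[308.04977438 222.85573369]]
```

View pics/s4.png

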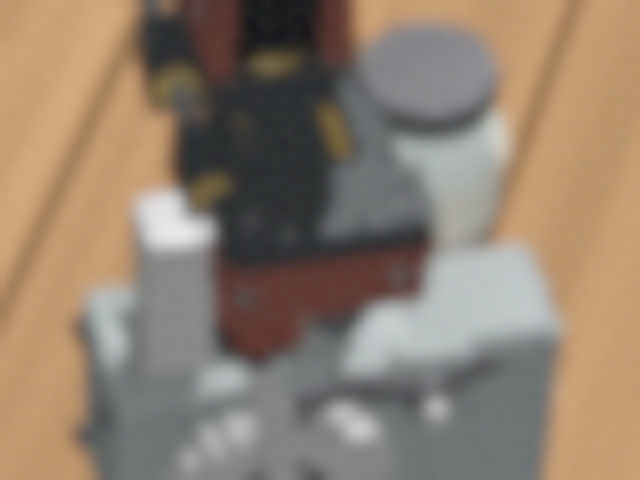

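>>> play_rows --steps '[[0.8,[0,0.0048,0.001],0],[0.8,[0,0.0047,0.0012],0],[0.8,[0,0.0046,0.0014],0],[0.8,[0,0,0],0],[0.8,[0,0,0],0]]'

```text
t: 7.58
ee_pos: [603.5, -44.2, 283.0]
orientation: [[0.491, -0.871, 0.001], [-0.871, -0.491, 0.001], [-0.0, -0.001, -1.0]]
force: [-0.3, 4.4, 3.1]
finger_gap: 0.247
```

```bash
cat > q.py <<'E'
# measure q from the scene image: fit q only using dark blobs near predicted balls; also from tcp
from fit import *
import sys
p=np.load('p.npy')
o=get_obs();R=np.array(o['orientation']);g=np.array(o['ee_pos'])-18.7*R[:,2]
th=p[2];d=g-np.r_[p[:2],0];X=np.cos(th)*d[0]+np.sin(th)*d[1];Y=-np.sin(th)*d[0]+np.cos(th)*d[1]
ang=np.degrees(np.arctan2(g[2]-195,-X));F=np.array(o['force']);
f=np.r_[-np.cos(th),-np.sin(th),0];a=np.radians(ang)
tang=f*np.sin(a)+np.r_[0,0,-np.cos(a)]   # direction of forward turning
print('t',o['t'],'tcp press x,y,z',X.round(1),Y.round(1),g[2].round(1),'r',np.hypot(X,g[2]-195).round(1),'spoke ang',ang.round(1),'q0',(95-ang).round(1),'q1',(215-ang).round(1),'Ftan',(-F@tang).round(2),'F',F.round(1),'gap',o['finger_gap'])
s=snapshot('scene')
# score q by darkness at ball projections of each ball
img=s['img'].astype(float).max(-1);img=cv2.resize(img,None,fx=4,fy=4,interpolation=cv2.INTER_LINEAR)
qs=np.arange(0,215,1.)
for k in ([1,2] if len(sys.argv)<3 else eval(sys.argv[2])):
    sc=[]
    for q in qs:
        u,v=w2pix(s,P2W(p,balls(np.radians(q))))[k]
        m=np.zeros(img.shape,np.uint8);cv2.circle(m,(int((u+.5)*4),int((v+.5)*4)),14,1,-1)
        m2=np.zeros(img.shape,np.uint8);cv2.circle(m2,(int((u+.5)*4),int((v+.5)*4)),28,1,-1);m2-=m
        sc.append(img[m>0].mean()-.3*img[m2>0].mean())
    sc=np.array(sc);i=np.argsort(sc)[:4];print(k,qs[i],sc[i].round(0))
u0,u1,v0,v1=285,385,170,270
cv2.imwrite(f'pics/q{sys.argv[1]}.png',cv2.resize(s['img'][v0:v1,u0:u1,::-1],None,fx=6,fy=6,interpolation=cv2.INTER_CUBIC))
E
python3 q.py a
```

```text
t 7.575 tcp press x,y,z -31.9 -65.6 301.7 r 111.3 spoke ang 73.4 q0 21.6 q1 141.6 Ftan 2.68 F [-0.3  4.4  3.1] gap 0.24731578391811224
1 [21. 22. 20. 23.] [14. 14. 18. 18.]
2 [ 20.  21. 141. 142.] [13. 14. 14. 14.]
```

View pics/qa.png

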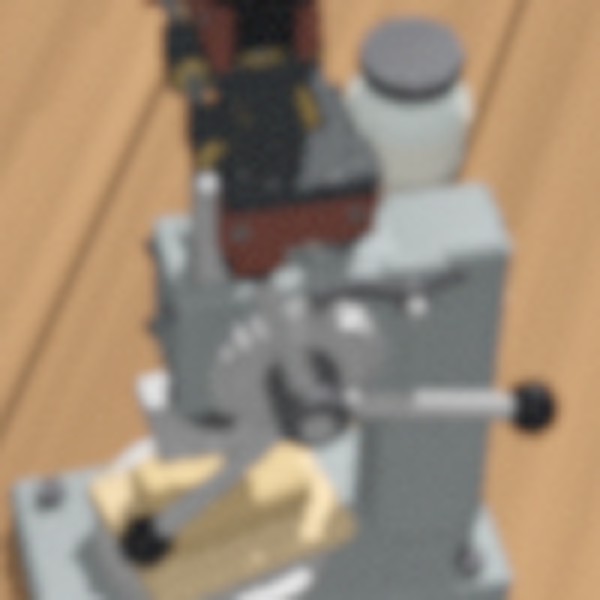

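>>> play_rows --steps '[[0.8,[0,0.0073,0.002],0],[0.8,[0,0.0069,0.0026],0],[0.8,[0,0.0065,0.0031],0],[0.8,[0,0.0061,0.0036],0],[0.8,[0,0,0],0]]'

```text
t: 8.25
ee_pos: [578.1, -59.1, 273.2]
orientation: [[0.489, -0.872, -0.001], [-0.872, -0.489, 0.001], [-0.002, 0.001, -1.0]]
force: [-11.8, 4.4, 19.9]
finger_gap: 0.203
```

```bash
cat > fz.py <<'E'
# average tangential force over n readings, and next-arc rows for a turn of D degrees in n rows
from fit import *
import sys
p=np.load('p.npy');th=p[2];A=[];Fs=[]
for i in range(6):
    o=get_obs();R=np.array(o['orientation']);g=np.array(o['ee_pos'])-18.7*R[:,2]
    d=g-np.r_[p[:2],0];X=np.cos(th)*d[0]+np.sin(th)*d[1];Y=-np.sin(th)*d[0]+np.cos(th)*d[1]
    a=np.arctan2(g[2]-195,-X);f=np.r_[-np.cos(th),-np.sin(th),0]
    F=np.array(o['force']);Fs.append([-F@(f*np.sin(a)+np.r_[0,0,-np.cos(a)]),F@(f*np.cos(a)+np.r_[0,0,np.sin(a)]),*F]);A.append([np.degrees(a),np.hypot(X,g[2]-195),Y])
    snapshot('top')
a,r,Y=np.mean(A,0)
print('t',o['t'],'q0 %.1f q1 %.1f r %.1f Y %.1f'%(95-a,215-a,r,Y),'Ftan,Frad,F',np.mean(Fs,0).round(2),'sd',np.std(Fs,0)[0].round(2),'gap',round(o['finger_gap'],3),'q3',round(o['qpos'][2],2))
D=float(sys.argv[1]);n=int(sys.argv[2])
P=np.radians(a-np.arange(1,n+1)*D/n);f=np.r_[r*np.cos(np.radians(a)),112*np.cos(P)];h=np.r_[r*np.sin(np.radians(a)),112*np.sin(P)]
print(np.stack([np.diff(f),-np.diff(h)],1).round(1).tolist())
E
python3 fz.py 15 4
```

```text
t 8.5 q0 37.2 q1 157.2 r 114.6 Y -66.2 Ftan,Frad,F [  3.07  21.54 -12.45   3.97  19.85] sd 0.54 gap 0.198 q3 1.01
[[4.7, 6.3], [5.8, 4.5], [5.5, 4.9], [5.1, 5.2]]
```

```bash
python3 q.py b
python3 - <<'E'
from h import *
s=snapshot('top');u0,u1,v0,v1=265,365,175,275
cv2.imwrite('pics/tb.png',cv2.resize(s['img'][v0:v1,u0:u1,::-1],None,fx=6,fy=6,interpolation=cv2.INTER_CUBIC))
E
```

```text
t 8.55 tcp press x,y,z -61.1 -66.2 292.0 r 114.6 spoke ang 57.8 q0 37.2 q1 157.2 Ftan 3.4 F [-12.2   4.2  19.9] gap 0.19848608613691235
1 [37. 38. 36. 39.] [ 8.  8. 11. 12.]
2 [157. 158. 156. 159.] [ 8.  8. 11. 12.]
```

View pics/qb.png

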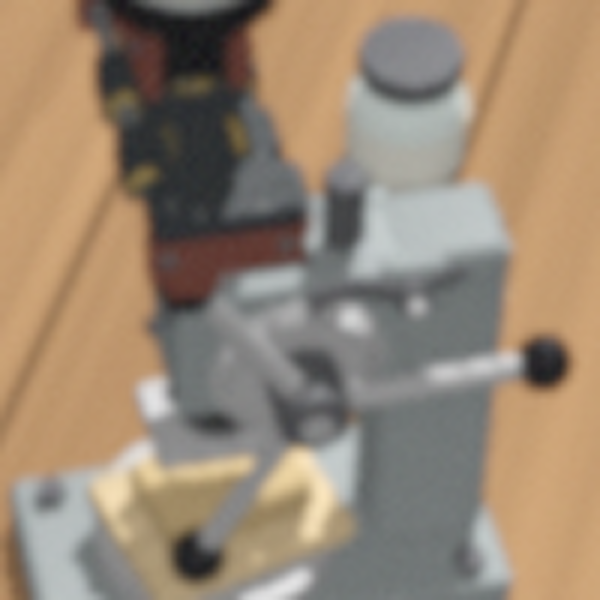

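View pics/tb.png

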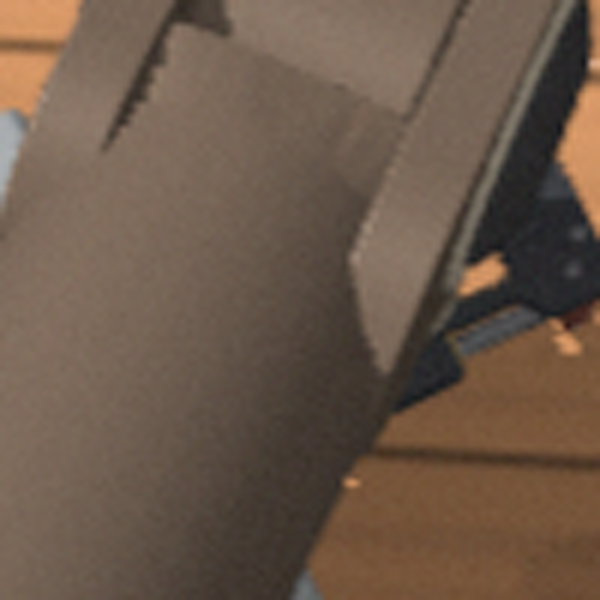

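>>> play_rows --steps '[[0.8,[0,0.0047,0.0063],0],[0.8,[0,0.0058,0.0045],0],[0.8,[0,0.0055,0.0049],0],[0.8,[0,0.0051,0.0052],0],[0.8,[0,0,0],0]]'

```text
t: 9.28
ee_pos: [556.4, -71.5, 251.2]
orientation: [[0.487, -0.873, -0.008], [-0.873, -0.487, -0.0], [-0.004, 0.007, -1.0]]
force: [-21.6, -0.7, 20.3]
finger_gap: 0.203
```

```bash
python3 fz.py 15 4; python3 q.py c
```

```text
t 9.525 q0 54.0 q1 174.0 r 114.2 Y -66.4 Ftan,Frad,F [  3.95  27.99 -21.17  -0.16  21.36] sd 0.72 gap 0.2 q3 1.01
[[3.0, 7.1], [4.2, 6.0], [3.8, 6.2], [3.4, 6.5]]
t 9.575 tcp press x,y,z -86.1 -66.4 269.9 r 114.1 spoke ang 41.0 q0 54.0 q1 174.0 Ftan 2.89 F [-22.5  -0.1  20.9] gap 0.20424843424796535
1 [55. 54. 53. 56.] [ 7.  8.  9. 10.]
2 [175. 174. 173. 176.] [ 7.  8.  9. 10.]
```

View pics/qc.png

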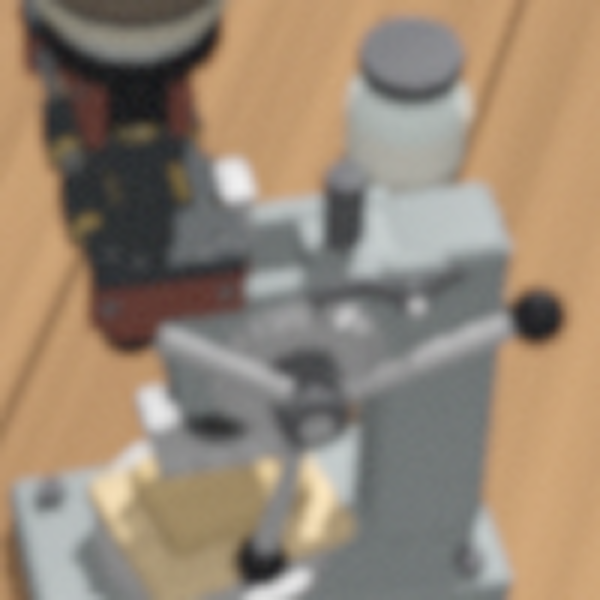

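Run:
```python
from fit import *
p=np.load('p.npy');s=snapshot('scene');o=get_obs();R=np.array(o['orientation']);t=np.array(o['ee_pos'])
b=P2W(p,balls(np.radians(54.6)))
u0,u1,v0,v1=285,365,190,250;k=10
im=cv2.resize(s['img'][v0:v1,u0:u1,::-1],None,fx=k,fy=k,interpolation=cv2.INTER_CUBIC)
def dr(P,c,r=3):
    u,v=w2pix(s,P)[0];cv2.circle(im,(int((u-u0+.5)*k),int((v-v0+.5)*k)),r,c,1 if r>5 else -1)
dr(b[0],(0,0,255));dr(b[0],(0,0,255),45);dr(t,(0,255,0));dr(t-18.7*R[:,2],(255,0,0));
dr(t+R[:,0]*10,(0,255,255))
print(b[0],t,R.T@(t-b[0]))
cv2.imwrite('pics/d.png',im)
```

```text
[557.11583517 -70.75770969 267.58942892] [556.48790158 -71.49691865 251.26018426] [ 0.3989302   0.7828945  16.33440824]
```

View pics/d.png

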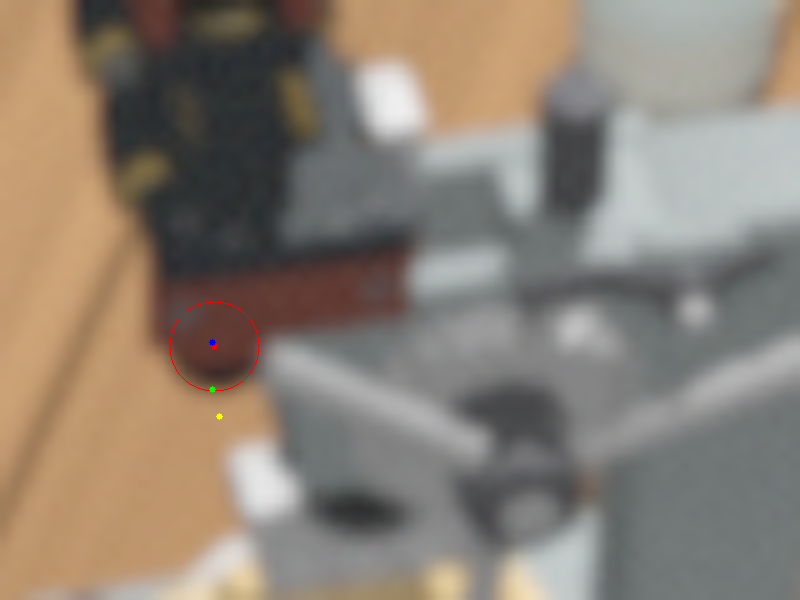

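Run:
```python
from fit import *
s=snapshot('scene');w=cloud(s);p=np.load('p.npy');th=p[2]
o=get_obs();R=np.array(o['orientation']);t=np.array(o['ee_pos'])
for v in range(212,233):
    row=[]
    for u in range(299,328,3):
        d=R.T@(w[v,u]-t);row.append('%4.0f,%4.0f,%4.0f'%tuple(d))
    print(v,' | '.join(row))
print(s['img'][222:232,306:309].tolist())
```

```text
212   74,  31,-146 |   80,  25,-152 |   80,  18,-150 |   80,  11,-148 |   81,   3,-148 |   83,  -3,-149 |   85, -10,-149 |   89, -17,-152 |   88, -24,-150 |  -53, -68,   4
213   79,  32,-149 |   83,  26,-151 |   86,  19,-153 |   83,  11,-148 |   85,   4,-149 |   90,  -2,-153 |   88, -10,-149 |   89, -17,-149 |   84, -25,-142 |  -52, -67,   7
214   79,  32,-145 |   85,  26,-150 |   89,  20,-152 |   90,  13,-153 |   91,   6,-152 |   87,  -3,-146 |   86, -10,-143 |   86, -18,-142 |   89, -24,-144 |   87, -32,-140
215   76,  32,-138 |   87,  27,-149 |   87,  19,-147 |   87,  12,-146 |   89,   5,-146 |   88,  -2,-144 |   90,  -9,-145 |   88, -17,-141 |   88, -25,-139 |   85, -33,-135
216   79,  32,-138 |   87,  27,-145 |   85,  19,-142 |   90,  13,-145 |   88,   5,-142 |   85,  -3,-137 |   83, -11,-133 |   82, -19,-131 |   88, -25,-136 |   82, -34,-127
217   76,  32,-131 |   90,  27,-145 |   84,  19,-136 |   90,  13,-142 |   86,   4,-136 |   86,  -3,-135 |   85, -11,-132 |   87, -18,-132 |   77, -27,-120 |  -43, -66,  14
218   81,  33,-133 |   83,  26,-134 |   85,  19,-134 |   86,  12,-13
[... 2279 characters left out ...]
 -40,  63 |    7, -38,  10 |    1, -48,  19 |    4, -55,  18
232 -214, -21, 255 | -206, -29, 249 | -206, -39, 251 | -203, -48, 249 | -199, -57, 246 |  -40, -32,  65 |  -37, -40,  64 |    4, -39,  18 |    2, -48,  23 |    4, -55,  22
[[[95, 56, 51], [97, 59, 51], [96, 57, 52]], [[97, 59, 54], [97, 59, 52], [97, 59, 52]], [[96, 58, 50], [96, 57, 49], [96, 56, 49]], [[94, 58, 48], [93, 57, 50], [92, 57, 50]], [[79, 49, 46], [75, 47, 43], [77, 49, 47]], [[65, 49, 43], [62, 44, 39], [74, 55, 46]], [[102, 77, 57], [107, 80, 61], [124, 95, 71]], [[154, 118, 82], [157, 121, 86], [165, 128, 92]], [[183, 142, 102], [184, 144, 104], [185, 145, 105]], [[189, 150, 110], [190, 149, 108], [190, 150, 109]]]
```

Run:
```python
from fit import *
import pickle
s=pickle.load(open('scene0.pkl','rb'));w=cloud(s)
R=np.array([[0.279,0.96,0],[0.96,-0.279,-.002],[-.002,0,-1]]);t=np.array([174.3,599.6,196.2])
d=(w-t)@R
u0,u1,v0,v1=225,305,35,95
cv2.imwrite('pics/g0.png',cv2.resize(s['img'][v0:v1,u0:u1,::-1],None,fx=10,fy=10,interpolation=cv2.INTER_CUBIC))
m=(np.abs(d[...,0])<100)&(np.abs(d[...,1])<60)&(d[...,2]<30)&(d[...,2]>-100)
D=d[m];print(len(D))
for lo in range(-70,25,5):
    k=(D[:,2]>=lo)&(D[:,2]<lo+5)
    if k.sum(): print(lo,k.sum(),np.round(sorted(D[k,0])[::max(1,k.sum()//8)],0),np.round([D[k,1].min(),D[k,1].max()]))
print(w2pix(s,t),w2pix(s,t+44*R[:,0]),w2pix(s,t-44*R[:,0]))
```

```text
197
-70 11 [-61. -56. -56. -55. -51. -51. -47.  40.  42.  45.  50.] [-11.  15.]
-65 21 [-58. -53. -52. -47.  36.  40.  44.  48.  48.  53.  58.] [-14.  16.]
-60 10 [-55. -54. -54. -51. -50. -46.  41.  46.  47.  51.] [-12.  13.]
-55 18 [-54. -52. -51. -46.  41.  43.  47.  49.  52.] [-20.  12.]
-50 9 [-53. -53. -50. -47.  36.  43.  46.  52.  58.] [-5. 12.]
-45 13 [-53. -52. -52. -50. -49. -48. -43.  35.  44.  45.  45.  51.  52.] [-11.  13.]
-40 15 [-52. -51. -50. -50. -46.  39.  39.  43.  45.  49.  49.  49.  51.  51.
  56.] [-9. 14.]
-35 15 [-52. -52. -49. -48. -48. -47. -45. -43.  38.  40.  43.  46.  46.  51.
  54.] [-12.  12.]
-30 7 [-51. -50. -47. -46. -39.  45.  51.] [-11.  12.]
-25 6 [-43.  47.  48.  50.  50.  52.] [-11.  11.]
[[263.39440644  85.25676674]] [[270.60215155  79.70427739]] [[256.01256419  90.95887852]]
```

View pics/g0.png

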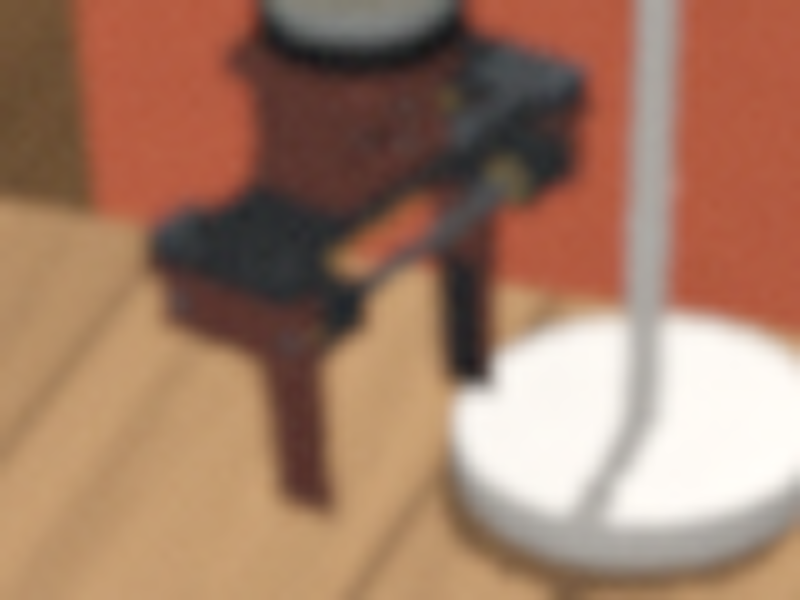

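>>> play_rows --steps '[[0.5,[0,0,0],0],[0.5,[0,0,0],0],[0.5,[0,-0.006,0.004],0],[0.5,[0,-0.006,0.004],0],[0.5,[0,0,0],0]]'

```text
t: 10.35
ee_pos: [572.2, -61.7, 241.5]
orientation: [[0.491, -0.871, -0.001], [-0.871, -0.491, -0.001], [0.0, 0.001, -1.0]]
force: [0.2, 0.1, -0.9]
finger_gap: 0.5
```

```bash
sed -i 's/18\.7/40/g' q.py fz.py; python3 q.py e; python3 fz.py 5 1;python3 - <<'E'
from fit import *
p=np.load('p.npy');o=get_obs();R=np.array(o['orientation'])
for q in(44.4,45):
  b=P2W(p,balls(np.radians(q)))[0];print(R.T@(b-(np.array(o['ee_pos'])-40*R[:,2])))
E
```

```text
t 10.35 tcp press x,y,z -67.7 -65.5 281.5 r 109.8 spoke ang 52.0 q0 43.0 q1 163.0 Ftan -0.38 F [ 0.2  0.1 -0.9] gap 0.5004154752582266
1 [45. 44. 43. 46.] [ 7.  7. 11. 11.]
2 [165. 164. 163. 166.] [ 7.  7. 11. 11.]
t 10.65 q0 43.1 q1 163.1 r 110.7 Y -65.9 Ftan,Frad,F [ 0.17 -0.22  0.21  0.17 -0.07] sd 0.32 gap 0.499 q3 1.0
[[8.3, 5.3]]
[0.15429726 2.83686406 0.81808654]
[0.15499496 3.73942224 1.567072  ]
```

View pics/qe.png

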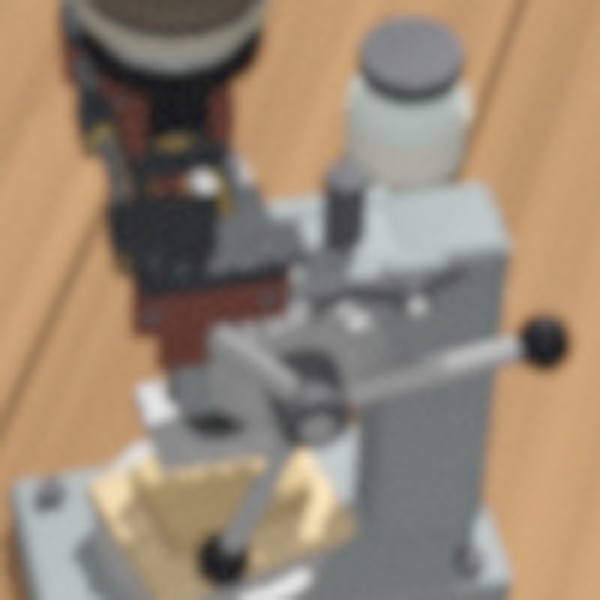

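>>> play_rows --steps '[[0.5,[0,0.0033,0.001],0],[0.8,[0,0,0],0],[0.8,[0,0,0],0],[0.8,[0,0,0],0],[0.8,[0,0,0],0]]' --grip_force 30

```text
t: 11.32
ee_pos: [569.0, -63.7, 241.3]
orientation: [[0.491, -0.871, -0.0], [-0.871, -0.491, 0.0], [-0.0, 0.0, -1.0]]
force: [-1.0, 0.4, 0.8]
finger_gap: 0.302
```

```bash
python3 fz.py 7 4
```

```text
t 11.575 q0 44.6 q1 164.6 r 112.0 Y -65.6 Ftan,Frad,F [ 0.25  1.88 -1.56  0.7   1.61] sd 0.39 gap 0.302 q3 1.0
[[2.6, 2.3], [2.5, 2.3], [2.5, 2.4], [2.4, 2.5]]
```

>>> play_rows --steps '[[0.8,[0,0.0026,0.0023],0],[0.8,[0,0.0025,0.0023],0],[0.8,[0,0.0025,0.0024],0],[0.8,[0,0.0024,0.0025],0],[0.8,[0,0,0],0]]'

```text
t: 12.25
ee_pos: [560.6, -68.4, 232.2]
orientation: [[0.491, -0.871, 0.001], [-0.871, -0.491, 0.001], [-0.0, -0.001, -1.0]]
force: [-2.2, 1.1, 5.4]
finger_gap: 0.306
```

```bash
python3 fz.py 15 4
```

```text
t 12.5 q0 51.4 q1 171.4 r 112.0 Y -65.7 Ftan,Frad,F [ 3.35  5.11 -2.6   1.77  5.95] sd 0.24 gap 0.303 q3 1.0
[[4.9, 5.5], [4.5, 5.8], [4.1, 6.1], [3.7, 6.3]]
```

>>> play_rows --steps '[[0.8,[0,0.0049,0.0055],0],[0.8,[0,0.0045,0.0058],0],[0.8,[0,0.0041,0.0061],0],[0.8,[0,0.0037,0.0063],0],[0.8,[0,0,0],0]]'

```text
t: 13.18
ee_pos: [545.4, -77.1, 208.1]
orientation: [[0.491, -0.871, 0.0], [-0.871, -0.491, 0.0], [-0.0, -0.001, -1.0]]
force: [-2.2, 1.4, 3.7]
finger_gap: 0.302
```

```bash
python3 fz.py 15 4; python3 q.py f
```

```text
t 13.425 q0 66.6 q1 186.6 r 112.0 Y -65.8 Ftan,Frad,F [ 2.69  2.96 -2.2   1.2   3.77] sd 0.39 gap 0.301 q3 0.99
[[3.3, 6.6], [2.8, 6.8], [2.4, 6.9], [1.9, 7.1]]
t 13.475 tcp press x,y,z -98.5 -65.7 248.2 r 112.0 spoke ang 28.4 q0 66.6 q1 186.6 Ftan 4.57 F [-1.6  1.5  5.6] gap 0.3029798922135573
1 [66. 67. 65. 68.] [ 9.  9. 11. 11.]
2 [186. 187. 185. 188.] [ 9.  9. 11. 11.]
```

View pics/qf.png

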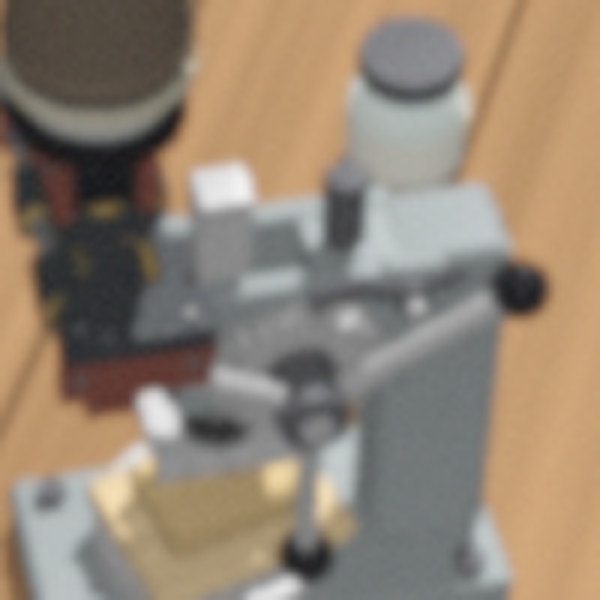

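>>> play_rows --steps '[[0.8,[0,0.0033,0.0066],0],[0.8,[0,0.0028,0.0068],0],[0.8,[0,0.0024,0.0069],0],[0.8,[0,0.0019,0.0071],0],[0.8,[0,0,0],0]]'

```text
t: 14.15
ee_pos: [536.1, -82.3, 180.2]
orientation: [[0.49, -0.871, -0.001], [-0.871, -0.49, -0.0], [0.0, 0.001, -1.0]]
force: [-1.6, 0.7, 3.2]
finger_gap: 0.303
```

```bash
python3 fz.py 8 4
```

```text
t 14.4 q0 81.8 q1 201.8 r 112.1 Y -65.8 Ftan,Frad,F [ 2.59  1.75 -1.48  0.36  2.92] sd 0.4 gap 0.301 q3 0.98
[[0.7, 3.9], [0.7, 3.8], [0.6, 3.9], [0.4, 3.9]]
```

>>> play_rows --steps '[[0.8,[0,0.0011,0.0073],0],[0.8,[0,0.0009,0.0073],0],[0.8,[0,0.0004,0.0073],0],[0.8,[0,0,0.0073],0],[0.8,[0,0,0],0]]'

```text
t: 15.08
ee_pos: [534.0, -83.5, 150.9]
orientation: [[0.491, -0.871, -0.001], [-0.871, -0.491, -0.0], [0.0, 0.001, -1.0]]
force: [-3.1, -0.3, 1.6]
finger_gap: 0.302
```

```bash
python3 fz.py 14 4; python3 q.py g
```

```text
t 15.325 q0 96.9 q1 216.9 r 111.7 Y -65.8 Ftan,Frad,F [ 2.49  3.37 -3.41 -0.97  2.38] sd 0.35 gap 0.302 q3 0.95
[[-0.2, 6.8], [-0.9, 6.8], [-1.3, 6.7], [-1.7, 6.6]]
t 15.375 tcp press x,y,z -111.7 -65.8 191.5 r 111.7 spoke ang -1.8 q0 96.8 q1 216.8 Ftan 2.7 F [-4.4 -2.4  2.5] gap 0.302111629978682
1 [95. 96. 94. 97.] [ 9. 10. 13. 13.]
2 [214. 213. 212.  96.] [13. 19. 25. 28.]
```

View pics/qg.png

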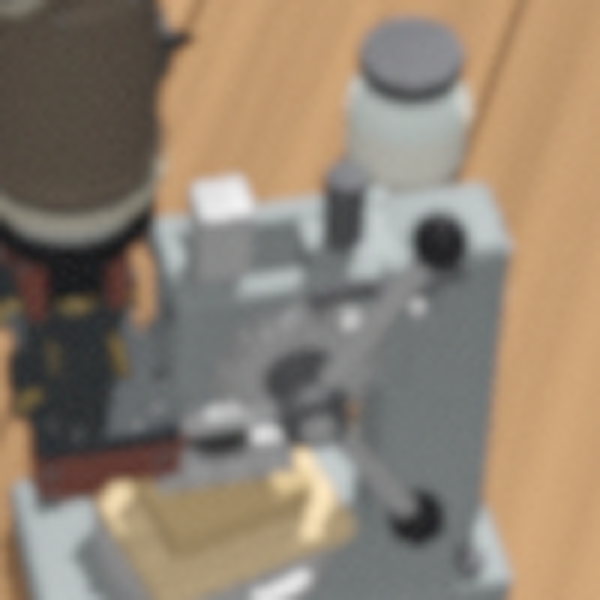

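>>> play_rows --steps '[[0.8,[0,-0.0002,0.0071],0],[0.8,[0,-0.0009,0.0071],0],[0.8,[0,-0.0014,0.007],0],[0.8,[0,-0.0018,0.0069],0],[0.8,[0,0,0],0]]'

```text
t: 16.05
ee_pos: [538.2, -81.2, 122.9]
orientation: [[0.491, -0.871, -0.0], [-0.871, -0.491, -0.0], [0.0, 0.0, -1.0]]
force: [-2.3, -0.2, 2.2]
finger_gap: 0.299
```

```bash
python3 fz.py 14 4; python3 q.py h
python3 - <<'E'
from fit import *
p=np.load('p.npy');s=snapshot('scene');w=cloud(s);th=p[2]
d=w-np.r_[p[:2],0];X=np.cos(th)*d[...,0]+np.sin(th)*d[...,1];Y=-np.sin(th)*d[...,0]+np.cos(th)*d[...,1]
u0,u1,v0,v1=300,350,225,270
cv2.imwrite('pics/foot.png',cv2.resize(s['img'][v0:v1,u0:u1,::-1],None,fx=13,fy=13,interpolation=cv2.INTER_CUBIC))
for v in range(236,258):
    print(v,' '.join('(%4.0f,%4.0f,%3.0f)'%(X[v,u],Y[v,u],w[v,u,2]) for u in range(310,334,4)))
E
```

```text
t 16.3 q0 111.5 q1 231.5 r 111.6 Y -65.8 Ftan,Frad,F [ 2.7   1.44 -1.97 -0.88  2.18] sd 0.35 gap 0.303 q3 0.92
[[-1.7, 6.6], [-2.5, 6.4], [-2.9, 6.2], [-3.3, 6.0]]
t 16.35 tcp press x,y,z -107.0 -65.7 163.5 r 111.6 spoke ang -16.4 q0 111.4 q1 231.4 Ftan 3.46 F [-1.8 -1.6  2.9] gap 0.3020039402183372
1 [110. 109. 111. 108.] [13. 14. 15. 17.]
2 [110. 109. 111. 108.] [26. 27. 28. 30.]
236 ( -85,-115,275) ( -56, -31,175) ( -43, -29,169) ( -35, -43,183) ( -23, -42,179) ( -18, -65,204)
237 ( -85,-117,273) ( -55, -28,167) ( -43, -28,163) ( -35, -41,176) ( -23, -42,175) ( -19, -70,205)
238 ( -86,-123,276) ( -55, -30,164) ( -43, -29,161) ( -35, -41,172) ( -28, -63,195) ( -19, -70,201)
239 ( -87,-126,275) ( -45,  17,104) ( -40, -13,137) ( -41, -66,197) ( -29, -67,196) ( -18, -69,195)
240 ( -87,-127,272) ( -76,-126,270) ( -39,  -9,128) ( -40, -65,192) ( -30, -68,193) ( -18, -69,192)
241 ( -87,-128,270) ( -77,-130,270) ( -52, -66,191) ( -41, -69,192) ( -30, -69,190) ( -13, -48,162)
242 ( -89,-135,274) ( -79,-137,274) ( -53, -72,194) ( -41, -67,186) ( -29, -67,183) (  -1,  -5,107)
243 ( -90,-139,
[... 784 characters left out ...]

251 ( -91,-148,254) ( -81,-149,253) ( -42, -26, 99) ( -27, -12, 79) ( -15, -15, 79) (  -3, -16, 78)
252 ( -91,-149,251) ( -80,-143,242) ( -39, -13, 79) ( -27, -14, 76) ( -17, -24, 86) (  -4, -19, 77)
253 ( -91,-146,244) ( -80,-144,239) ( -40, -19, 82) ( -30, -25, 86) ( -17, -23, 80) (  -4, -21, 74)
254 ( -91,-148,242) ( -80,-143,234) ( -40, -20, 77) ( -30, -26, 82) ( -18, -26, 79) (  -4, -19, 68)
255 ( -91,-144,233) ( -80,-146,233) ( -42, -28, 83) ( -31, -30, 82) ( -17, -23, 71) (  -5, -27, 73)
256 ( -64, -15, 67) ( -56, -35, 90) ( -43, -31, 82) ( -30, -28, 75) ( -17, -25, 68) (  -4, -23, 62)
257 ( -64, -16, 65) ( -56, -35, 85) ( -43, -33, 80) ( -30, -29, 72) ( -17, -25, 64) (  -3, -20, 54)
```

View pics/foot.png

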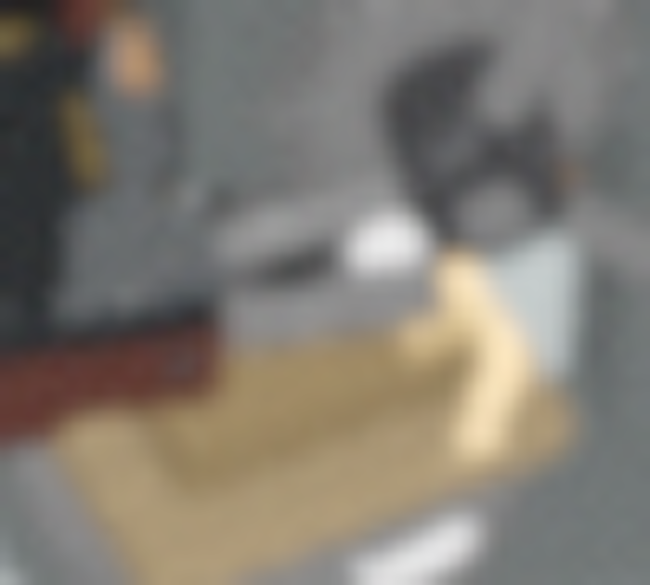

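>>> play_rows --steps '[[0.5,[0,0,0],0],[0.5,[0,0,0],0],[0.5,[0,0.01,0],0],[0.5,[0,0.015,0],0],[0.5,[0,0.015,0],0]]'

```text
t: 17.08
ee_pos: [501.7, -101.7, 123.3]
orientation: [[0.49, -0.872, -0.0], [-0.872, -0.49, 0.0], [-0.0, 0.0, -1.0]]
force: [-0.7, 0.3, -0.5]
finger_gap: 0.501
```

```bash
python3 q.py i "[1,2]"
python3 - <<'E'
from h import *
s=snapshot('scene')
u0,u1,v0,v1=290,350,215,260
cv2.imwrite('pics/foot2.png',cv2.resize(s['img'][v0:v1,u0:u1,::-1],None,fx=13,fy=13,interpolation=cv2.INTER_CUBIC))
E
```

```text
t 17.075 tcp press x,y,z -148.7 -65.7 163.3 r 152.0 spoke ang -12.0 q0 107.0 q1 227.0 Ftan -0.42 F [-0.7  0.3 -0.5] gap 0.5007021237987281
1 [104. 105. 103. 106.] [ 7. 11. 11. 16.]
2 [105. 106. 104. 107.] [25. 26. 27. 27.]
```

View pics/qi.png

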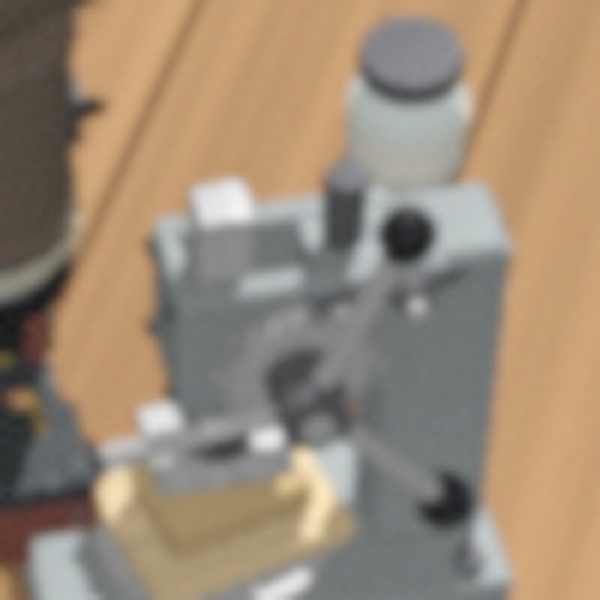

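>>> play_rows --steps '[[0.5,[0,0,-0.042],0],[0.5,[0,0,-0.042],0],[0.5,[0,0,-0.042],0],[0.5,[0,0,-0.042],0],[0.5,[0,0,-0.042],0]]'

```text
t: 17.8
ee_pos: [503.0, -100.8, 334.9]
orientation: [[0.491, -0.871, 0.001], [-0.871, -0.491, 0.001], [-0.0, -0.001, -1.0]]
force: [0.2, -0.2, 0.9]
finger_gap: 0.501
```

>>> play_rows --steps '[[0.5,[0,-0.047,0],0],[0.5,[0,-0.047,0],0],[0.5,[0,-0.047,0],0],[0.5,[0,-0.046,0],0],[0.5,[0,0,0],0]]'

```text
t: 18.42
ee_pos: [668.0, -6.0, 331.0]
orientation: [[0.495, -0.869, -0.002], [-0.869, -0.495, -0.001], [-0.0, 0.002, -1.0]]
force: [-0.2, -0.2, -0.2]
finger_gap: 0.499
```

```bash
python3 q.py j "[1]"
python3 - <<'E'
from fit import *
p=np.load('p.npy');o=get_obs();R=np.array(o['orientation'])
b=P2W(p,balls(np.radians(104.5)))[1];print(b,R.T@(b-(np.array(o['ee_pos'])-40*R[:,2])),o['qpos'])
E
```

```text
t 18.425 tcp press x,y,z 43.2 -64.0 371.0 r 181.3 spoke ang 103.8 q0 -8.8 q1 111.2 Ftan -0.19 F [-0.2 -0.2 -0.2] gap 0.49942650711702996
1 [104. 105. 103. 106.] [ 7. 11. 11. 16.]
[665.5769755   -9.59975806 299.9072852 ] [ 0.58906692  1.49227167 72.03875424] [-0.64260429  0.55102031  0.98962672  1.31974348 -0.4520013   1.50524615
 -0.75252575]
```

View pics/qj.png

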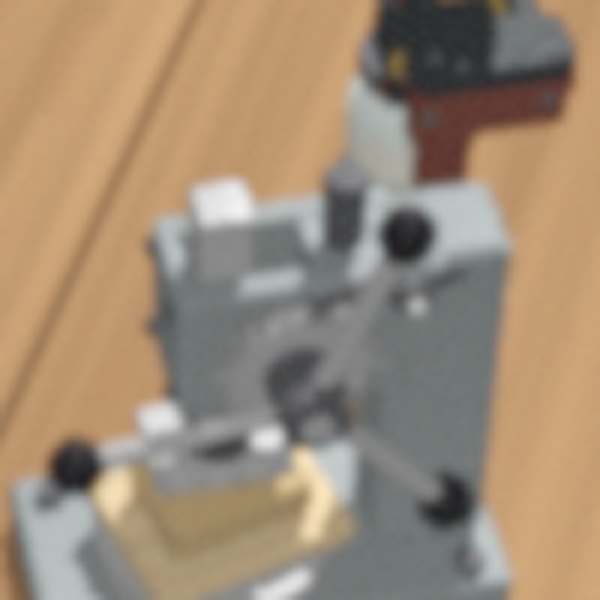

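>>> play_rows --steps '[[0.5,[0.0004,0.001,0.02],0],[0.5,[0,0,0.02],0],[0.5,[0,0,0.02],0],[0.5,[0,0,0.011],0],[0.5,[0,0,0],0]]'

```text
t: 19.1
ee_pos: [664.8, -10.2, 262.3]
orientation: [[0.49, -0.872, -0.001], [-0.872, -0.49, 0.0], [-0.001, 0.0, -1.0]]
force: [0.9, 0.3, -0.3]
finger_gap: 0.5
```

```bash
python3 q.py k "[0,2]"
python3 - <<'E'
from fit import *
p=np.load('p.npy');o=get_obs();R=np.array(o['orientation'])
b=P2W(p,balls(np.radians(104.5)))[1];print(R.T@(b-(np.array(o['ee_pos'])-40*R[:,2])))
th=p[2]
for n in('scene','top'):
  s=snapshot(n);w=cloud(s)
  d=w-np.r_[p[:2],0];X=np.cos(th)*d[...,0]+np.sin(th)*d[...,1];Y=-np.sin(th)*d[...,0]+np.cos(th)*d[...,1];Z=w[...,2]
  for y0,y1 in((-26,-20),(-20,-14),(-14,-4)):
    m=(X>-60)&(X<5)&(Y>y0)&(Y<y1)&(Z>60)&(Z<125)
    print(n,y0,m.sum(),np.histogram(Z[m],np.arange(60,126,4))[0])
E
```

```text
t 19.1 tcp press x,y,z 38.2 -66.2 302.3 r 113.9 spoke ang 109.6 q0 -14.6 q1 105.4 Ftan 0.96 F [ 0.9  0.3 -0.3] gap 0.5000458411386252
0 [104. 105. 103. 106.] [ 8.  9. 10. 13.]
2 [105. 106. 104. 107.] [25. 26. 27. 28.]
[-0.40500663 -0.70556248  3.07711085]
scene -26 111 [ 4  3  5 11 11 14  5  0  1 13 14 21  8  1  0  0]
scene -20 80 [ 0  1  1  2 15 12  6  0  1  2  5 18 13  4  0  0]
scene -14 67 [ 0  0  0  1  8 11  0  0  0  0  5 16 17  8  1  0]
top -26 10 [0 0 0 0 0 0 0 0 0 0 5 4 1 0 0 0]
top -20 14 [0 0 0 0 0 0 0 0 0 0 3 8 3 0 0 0]
top -14 23 [ 0  0  0  0  0  0  0  0  0  0  5 15  3  0  0  0]
```

View pics/qk.png

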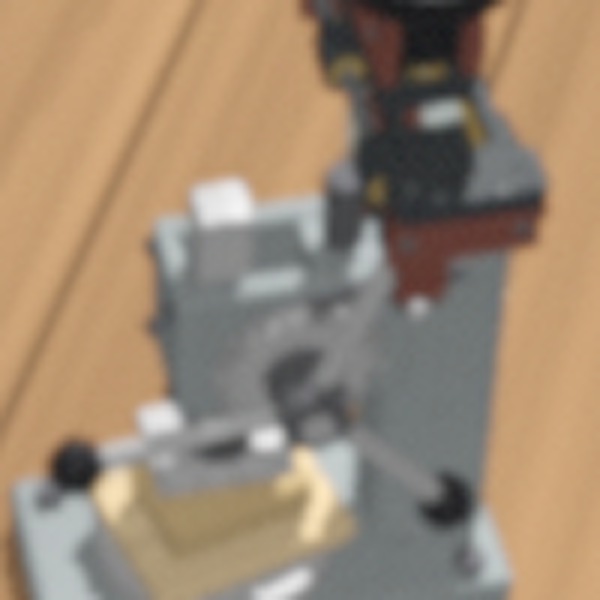

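>>> play_rows --steps '[[0.5,[-0.0004,-0.0005,0.003],0],[0.8,[0,0,0],0],[0.8,[0,0,0],0],[0.8,[0,0,0],0],[0.8,[0,0,0],0]]'

```text
t: 19.88
ee_pos: [665.4, -8.9, 259.3]
orientation: [[0.491, -0.871, -0.0], [-0.871, -0.491, 0.001], [-0.001, 0.0, -1.0]]
force: [-0.9, 1.7, 1.1]
finger_gap: 0.301
```

```bash
python3 fz.py 7 3
```

```text
t 20.125 q0 -15.7 q1 104.3 r 111.5 Y -65.3 Ftan,Frad,F [-0.43  1.2  -1.78  3.2   1.27] sd 0.38 gap 0.309 q3 0.97
[[4.1, -1.9], [4.4, -1.4], [4.4, -1.2]]
```

Grip good (gap 0.30 = ball). Turn to ~111.5, then 15° steps.

>>> play_rows --steps '[[0.8,[0,0.0041,-0.0019],0],[0.8,[0,0.0044,-0.0014],0],[0.8,[0,0.0044,-0.0012],0],[0.8,[0,0,0],0],[0.8,[0,0,0],0]]'

```text
t: 20.8
ee_pos: [653.8, -15.5, 263.6]
orientation: [[0.491, -0.871, -0.001], [-0.871, -0.491, 0.0], [-0.001, 0.001, -1.0]]
force: [-0.9, 4.6, -5.2]
finger_gap: 0.303
```

```bash
python3 fz.py 15 4
```

```text
t 21.05 q0 -8.6 q1 111.4 r 111.7 Y -65.4 Ftan,Frad,F [ 2.82 -4.36 -0.86  5.02 -4.9 ] sd 0.36 gap 0.303 q3 0.98
[[7.1, -1.8], [7.3, -1.0], [7.3, -0.5], [7.3, -0.1]]
```

>>> play_rows --steps '[[0.8,[0,0.0071,-0.0018],0],[0.8,[0,0.0073,-0.001],0],[0.8,[0,0.0073,-0.0005],0],[0.8,[0,0.0073,-0.0001],0],[0.8,[0,0,0],0]]'

```text
t: 21.72
ee_pos: [628.7, -29.7, 267.4]
orientation: [[0.491, -0.871, -0.0], [-0.871, -0.491, 0.001], [-0.001, -0.0, -1.0]]
force: [0.8, 6.1, -3.8]
finger_gap: 0.302
```

```bash
python3 fz.py 15 4
```

```text
t 21.975 q0 6.3 q1 126.3 r 112.4 Y -65.5 Ftan,Frad,F [ 2.71 -3.7   0.03  5.64 -3.64] sd 0.49 gap 0.302 q3 1.0
[[7.3, 0.8], [7.3, 0.9], [7.2, 1.4], [7.1, 1.8]]
```

>>> play_rows --steps '[[0.8,[0,0.0073,0.0008],0],[0.8,[0,0.0073,0.0009],0],[0.8,[0,0.0072,0.0014],0],[0.8,[0,0.0071,0.0018],0],[0.8,[0,0,0],0]]'

```text
t: 22.65
ee_pos: [604.2, -43.8, 263.9]
orientation: [[0.491, -0.871, 0.002], [-0.871, -0.491, 0.002], [-0.001, -0.003, -1.0]]
force: [-3.0, 7.1, 5.3]
finger_gap: 0.302
```

```bash
python3 fz.py 7 4
```

```text
t 22.9 q0 20.9 q1 140.9 r 113.2 Y -65.6 Ftan,Frad,F [ 2.67  5.35 -2.74  7.12  5.88] sd 0.31 gap 0.299 q3 1.02
[[2.9, 2.2], [3.2, 1.1], [3.2, 1.2], [3.2, 1.3]]
```

>>> play_rows --steps '[[0.8,[0,0.0061,0.003],0],[0.8,[0,0.0064,0.0027],0],[0.8,[0,0.0062,0.0031],0],[0.8,[0,0.006,0.0035],0],[0.8,[0,0,0],0]]'

```text
t: 23.58
ee_pos: [581.6, -56.5, 252.4]
orientation: [[0.49, -0.872, 0.0], [-0.872, -0.49, 0.002], [-0.002, -0.001, -1.0]]
force: [-10.0, 6.9, 16.9]
finger_gap: 0.302
```

```bash
python3 fz.py 15 4;python3 fz.py 7 4; python3 q.py l "[0,2]"
```

```text
t 23.825 q0 35.3 q1 155.3 r 112.8 Y -65.7 Ftan,Frad,F [  3.42  16.85 -10.3    6.95  16.27] sd 0.45 gap 0.301 q3 1.03
[[5.8, 4.6], [5.9, 4.3], [5.6, 4.7], [5.3, 5.0]]
t 24.125 q0 35.3 q1 155.3 r 112.8 Y -65.7 Ftan,Frad,F [ 4.13 16.84 -9.85  7.43 16.62] sd 0.56 gap 0.3 q3 1.03
[[2.5, 2.5], [2.9, 1.9], [2.8, 1.9], [2.8, 2.0]]
t 24.175 tcp press x,y,z -56.9 -65.8 292.4 r 112.8 spoke ang 59.7 q0 35.3 q1 155.3 Ftan 3.22 F [-10.7   6.8  16.6] gap 0.3017346913070994
0 [152. 151. 153. 150.] [16. 16. 18. 21.]
2 [152. 153. 154. 151.] [10. 10. 14. 15.]
```

View pics/ql.png

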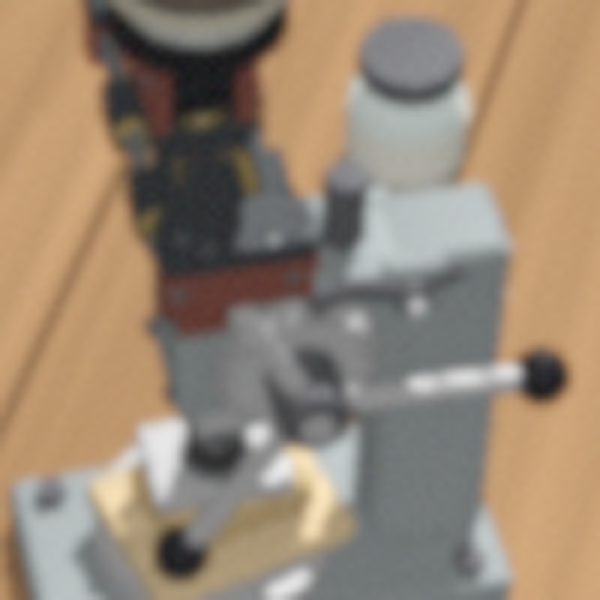

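>>> play_rows --steps '[[0.5,[0,0,0],0],[0.5,[0,0,0],0],[0.5,[0,0,0],0],[0.5,[0,0,0],0],[0.5,[0,0,0],0]]'

```text
t: 24.85
ee_pos: [582.4, -56.4, 250.0]
orientation: [[0.49, -0.871, -0.0], [-0.871, -0.49, -0.0], [0.0, 0.0, -1.0]]
force: [0.1, 0.3, -0.1]
finger_gap: 0.5
```

```bash
python3 fz.py 15 4; python3 q.py m "[0,2]";python3 - <<'E'
from fit import *
p=np.load('p.npy');o=get_obs();R=np.array(o['orientation'])
for q in (134.5,149.5):
 b=P2W(p,balls(np.radians(q)))[1];print(q,R.T@(b-(np.array(o['ee_pos'])-40*R[:,2])))
E
```

```text
t 25.1 q0 35.6 q1 155.6 r 110.4 Y -65.8 Ftan,Frad,F [-0.02  0.03 -0.15  0.21  0.01] sd 0.53 gap 0.504 q3 1.03
[[7.0, 2.5], [5.9, 4.3], [5.6, 4.7], [5.3, 5.1]]
t 25.15 tcp press x,y,z -56.1 -65.7 290.0 r 110.3 spoke ang 59.4 q0 35.6 q1 155.6 Ftan -0.65 F [-0.6  0.1 -0.5] gap 0.5017338821333186
0 [149. 148. 150. 147.] [15. 16. 18. 20.]
2 [150. 149. 151.  29.] [12. 13. 15. 15.]
134.5 [  0.20488156 -37.6475383  -15.42273511]
149.5 [ 0.2217158  -9.68698216 -6.87522746]
```

View pics/qm.png

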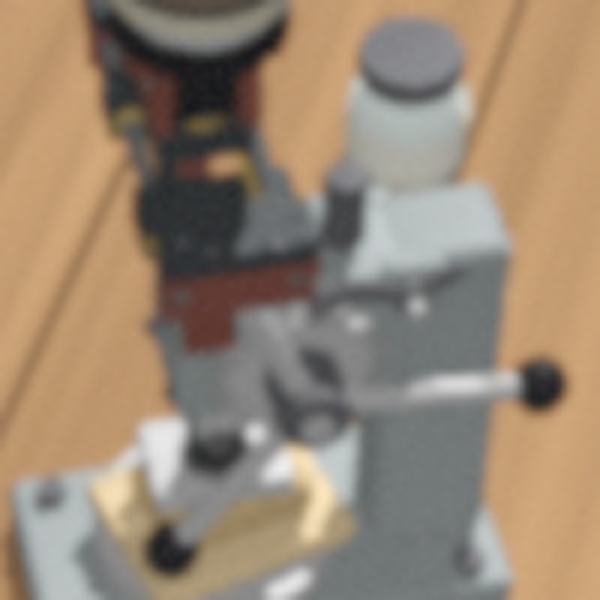

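>>> play_rows --steps '[[0.5,[0,-0.005,-0.0035],0],[0.5,[0,-0.0047,-0.0034],0],[0.8,[0,0,0],0],[0.8,[0,0,0],0],[0.8,[0,0,0],0]]' --grip_force 45

```text
t: 25.82
ee_pos: [590.7, -51.3, 256.9]
orientation: [[0.491, -0.871, -0.0], [-0.871, -0.491, 0.0], [-0.001, 0.0, -1.0]]
force: [-1.1, 0.1, 0.7]
finger_gap: 0.297
```

```bash
python3 fz.py 7 4
python3 - <<'E'
from fit import *
p=np.load('p.npy');th=p[2]
for n in('scene','top'):
  s=snapshot(n);w=cloud(s)
  d=w-np.r_[p[:2],0];X=np.cos(th)*d[...,0]+np.sin(th)*d[...,1];Y=-np.sin(th)*d[...,0]+np.cos(th)*d[...,1];Z=w[...,2]
  for y0,y1 in((-26,-20),(-20,-14),(-14,-4)):
    m=(X>-60)&(X<5)&(Y>y0)&(Y<y1)&(Z>60)&(Z<125)
    print(n,y0,m.sum(),np.histogram(Z[m],np.arange(60,126,4))[0])
E
```

```text
t 26.075 q0 29.5 q1 149.5 r 112.0 Y -65.6 Ftan,Frad,F [-0.33  0.31 -0.95  0.81  0.15] sd 0.43 gap 0.293 q3 1.03
[[3.1, 1.5], [3.0, 1.6], [3.0, 1.7], [2.9, 1.7]]
scene -26 76 [ 5  5  5  9  6 10 10 10  5 11  0  0  0  0  0  0]
scene -20 38 [0 0 1 3 4 2 2 6 7 5 2 0 1 1 0 4]
scene -14 79 [ 0  0  0  0  0  0  2  7 15 14 10  6  3  2  7 12]
top -26 0 [0 0 0 0 0 0 0 0 0 0 0 0 0 0 0 0]
top -20 0 [0 0 0 0 0 0 0 0 0 0 0 0 0 0 0 0]
top -14 0 [0 0 0 0 0 0 0 0 0 0 0 0 0 0 0 0]
```

>>> play_rows --steps '[[0.8,[0,0.0031,0.0015],0],[0.8,[0,0.003,0.0016],0],[0.8,[0,0.003,0.0017],0],[0.8,[0,0.0029,0.0017],0],[0.8,[0,0,0],0]]'

```text
t: 26.85
ee_pos: [580.7, -57.0, 251.0]
orientation: [[0.491, -0.871, 0.002], [-0.871, -0.491, 0.001], [-0.0, -0.002, -1.0]]
force: [0.9, 3.1, 5.3]
finger_gap: 0.3
```

```bash
python3 fz.py 15 4; python3 q.py n "[0,2]"
```

```text
t 27.1 q0 36.2 q1 156.2 r 112.1 Y -65.7 Ftan,Frad,F [4.92 4.23 0.34 3.51 6.17] sd 0.41 gap 0.302 q3 1.03
[[6.1, 4.1], [5.9, 4.4], [5.6, 4.8], [5.2, 5.1]]
t 27.15 tcp press x,y,z -58.0 -65.7 291.0 r 112.2 spoke ang 58.8 q0 36.2 q1 156.2 Ftan 5.55 F [0.4 3.7 7.2] gap 0.3043600731090868
0 [155. 154. 156. 153.] [17. 18. 19. 23.]
2 [156. 157. 155. 154.] [ 9. 10. 11. 14.]
```

>>> play_rows --steps '[[0.8,[0,0.0061,0.0041],0],[0.8,[0,0.0059,0.0044],0],[0.8,[0,0.0056,0.0048],0],[0.8,[0,0.0046,0.0045],0],[0.8,[0,0,0],0]]'

```text
t: 27.82
ee_pos: [560.8, -68.4, 233.3]
orientation: [[0.49, -0.871, 0.001], [-0.871, -0.49, 0.001], [-0.001, -0.001, -1.0]]
force: [-2.2, 3.7, 10.2]
finger_gap: 0.3
```

```bash
python3 fz.py 3 1; python3 q.py o "[0,2]"; python3 fz.py -3 1
```

```text
t 28.075 q0 50.9 q1 170.9 r 112.6 Y -65.7 Ftan,Frad,F [ 7.4   7.77 -2.79  4.09 10.73] sd 0.38 gap 0.295 q3 1.04
[[3.5, 4.7]]
t 28.125 tcp press x,y,z -80.8 -65.7 273.5 r 112.6 spoke ang 44.2 q0 50.8 q1 170.8 Ftan 6.39 F [-4.   3.4 10.7] gap 0.3000470871605634
0 [169. 168. 170. 167.] [20. 21. 23. 27.]
2 [169. 170. 171. 168.] [ 8.  8. 11. 12.]
t 28.425 q0 50.8 q1 170.8 r 112.6 Y -65.7 Ftan,Frad,F [ 7.36  8.04 -2.87  3.78 10.88] sd 0.22 gap 0.301 q3 1.04
[[-4.6, -3.7]]
```

View pics/qo.png

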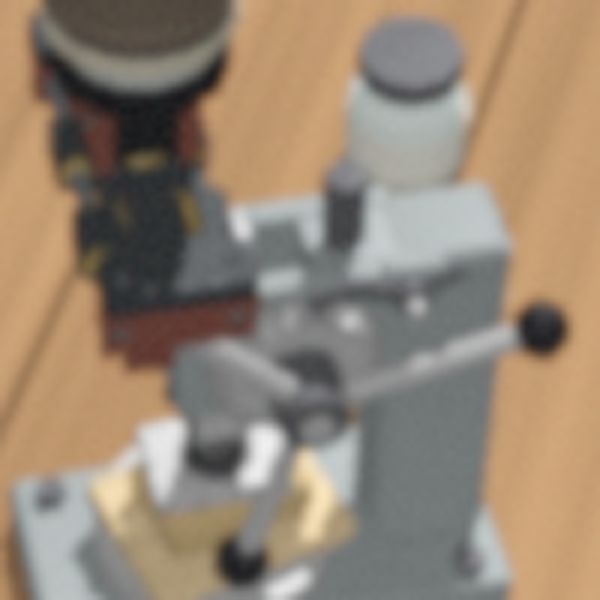

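>>> play_rows --steps '[[0.7,[0,0,0],0],[0.6,[0,0,0],0],[0.5,[0,0,0],0],[0.5,[0,0,0],0],[0.5,[0,0,0],0]]'

```text
t: 29.1
ee_pos: [560.9, -68.4, 232.5]
orientation: [[0.49, -0.871, -0.0], [-0.871, -0.49, -0.0], [0.0, 0.0, -1.0]]
force: [-0.1, 0.5, 0.0]
finger_gap: 0.5
```

```bash
python3 fz.py 3 1; python3 q.py p "[0,2]"
python3 - <<'E'
from fit import *
p=np.load('p.npy');th=p[2]
for n in('scene','top'):
  s=snapshot(n);w=cloud(s)
  d=w-np.r_[p[:2],0];X=np.cos(th)*d[...,0]+np.sin(th)*d[...,1];Y=-np.sin(th)*d[...,0]+np.cos(th)*d[...,1];Z=w[...,2]
  for y0,y1 in((-26,-20),(-20,-14),(-14,-4)):
    m=(X>-60)&(X<5)&(Y>y0)&(Y<y1)&(Z>60)&(Z<125)
    print(n,y0,m.sum(),np.histogram(Z[m],np.arange(60,126,4))[0])
E
```

```text
t 29.35 q0 51.2 q1 171.2 r 111.9 Y -65.8 Ftan,Frad,F [-0.15  0.29 -0.31 -0.09  0.09] sd 0.14 gap 0.506 q3 1.04
[[4.0, 4.3]]
t 29.4 tcp press x,y,z -80.7 -65.7 272.6 r 111.9 spoke ang 43.9 q0 51.1 q1 171.1 Ftan 1.63 F [1.1 0.7 1. ] gap 0.4992976749170232
0 [163. 164. 162. 165.] [20. 21. 22. 25.]
2 [164. 165. 163. 162.] [ 8.  9.  9. 15.]
scene -26 67 [ 5  2  1  9  7 11 11  5 11  4  1  0  0  0  0  0]
scene -20 57 [ 2  0  0  1  2  7  2  5 20  7  3  1  0  1  3  3]
scene -14 73 [ 0  0  0  0  0  0  1  9 11 18  6  3  3  4  9  8]
top -26 0 [0 0 0 0 0 0 0 0 0 0 0 0 0 0 0 0]
top -20 0 [0 0 0 0 0 0 0 0 0 0 0 0 0 0 0 0]
top -14 0 [0 0 0 0 0 0 0 0 0 0 0 0 0 0 0 0]
```

>>> play_rows --steps '[[0.5,[0,0.005,-0.015],0],[0.5,[0,0.005,-0.03],0],[0.5,[0,0.01,-0.04],0],[0.5,[0,0.02,-0.04],0],[0.5,[0,0.04,-0.03],0]]'

```text
t: 30.18
ee_pos: [491.5, -107.9, 389.8]
orientation: [[0.491, -0.871, 0.001], [-0.871, -0.491, -0.002], [0.002, -0.0, -1.0]]
force: [-1.0, 0.9, 0.7]
finger_gap: 0.5
```

>>> play_rows --steps '[[0.5,[0.03,0.03,-0.03],0],[0.5,[0.04,0.03,-0.02],0],[0.5,[0.04,0,0],0],[0.5,[0.04,0,0],0],[0.5,[0,0,0],0]]'

```text
t: 30.8
ee_pos: [511.4, -271.4, 437.6]
orientation: [[0.485, -0.875, -0.002], [-0.875, -0.485, -0.002], [0.001, 0.003, -1.0]]
force: [0.3, 0.1, 0.3]
finger_gap: 0.501
```

```bash
python3 q.py r "[0,1,2]"
python3 - <<'E'
from fit import *
import pickle
p=np.load('p.npy');th=p[2];s=snapshot('scene');w=cloud(s)
d=w-np.r_[p[:2],0];X=np.cos(th)*d[...,0]+np.sin(th)*d[...,1];Y=-np.sin(th)*d[...,0]+np.cos(th)*d[...,1];Z=w[...,2]
for y0,y1 in((-26,-20),(-20,-14),(-14,-4)):
    m=(X>-60)&(X<5)&(Y>y0)&(Y<y1)&(Z>60)&(Z<125)
    print(y0,m.sum(),np.histogram(Z[m],np.arange(60,126,4))[0])
t=snapshot('top');t0=pickle.load(open('top0.pkl','rb'));s0=pickle.load(open('scene0.pkl','rb'))
a=[cv2.resize(i['img'][190:280,285:375,::-1],None,fx=4.4,fy=4.4,interpolation=cv2.INTER_CUBIC) for i in(s0,s)]
cv2.imwrite('pics/cmp.png',np.hstack(a))
a=[cv2.resize(i['img'][175:315,235:340,::-1],None,fx=3.8,fy=3.8,interpolation=cv2.INTER_CUBIC) for i in(t0,t)]
cv2.imwrite('pics/cmpt.png',np.hstack(a))
E
```

```text
t 30.8 tcp press x,y,z -223.5 -218.3 477.6 r 360.3 spoke ang 51.7 q0 43.3 q1 163.3 Ftan 0.37 F [0.3 0.1 0.3] gap 0.5013139101209334
0 [44. 43. 45. 42.] [11. 13. 13. 18.]
1 [ 44.  43.  45. 164.] [ 7.  9.  9. 11.]
2 [164. 163. 165. 162.] [ 7.  9.  9. 14.]
-26 72 [ 4  2  5  3  8 15  7 12 14  2  0  0  0  0  0  0]
-20 52 [ 0  0  2  1  5  2  5  8 11  8  3  0  0  1  4  2]
-14 80 [ 0  0  0  0  0  0  4  5 14 19 10  2  4  3  8 10]
```

View pics/cmp.png

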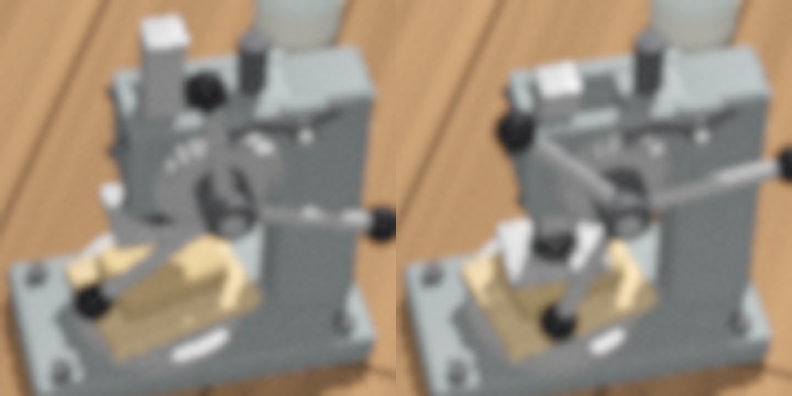

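View pics/cmpt.png

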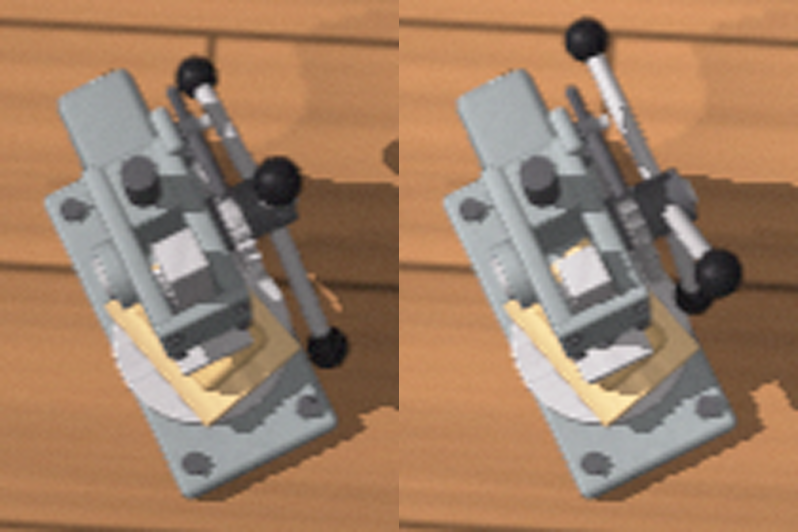

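```bash
python3 -c "
from cell import *
print(sign_off())"
```

```text
the job is handed in; nothing more can be done
None
```

I wound the wheel to about 165°, which I judge to be two clicks past the point where the foot met the form. It is left clamped on the pawl, and the job is handed in. No verdict came back, and the clamp force is my estimate (about 26 N); it was not measured at the foot.

**How it was done**
- I gripped the ball of one spoke and turned the wheel to its 105° click, then gripped the next spoke's ball and went on to about 170°.
- When I let go, the wheel sprang back to the 165° click. The arm was backed well clear before hand-in.

**Where the foot met the form**
- **Turning force:** at the ball it stayed at about 2.5–2.8 N up to 141°. It rose to 4.9 N at 156° and 7.4 N at about 170°, which puts contact near 145–146°. The clicks after that are 150° and 165°.
- **Foot height in the depth images:** it was the same at 150° and 165°, so the foot was already down at 150°.
- **Disagreement:** a coarser reading of the gap had suggested contact near 155–158°. I trusted the force readings. If contact had really been at 158°, the clamp would be too light, at about 10 N.

**Last checks**
- All three balls read about 164°, in line with the 165° click because the fit reads about 0.5° low.
- The form looks unmoved in the before-and-after pictures.
- I did not check the jar, mallet and tin one by one, but the arm never went near them.

**Things that went wrong on the way**
- The fingers end about 22 mm short of the reported tool point, so the first grip sat too high on the ball. I released and gripped again about 20 mm lower.
- The ball slipped about 3° in the grip near 152°. I re-centred and gripped it harder.

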